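Load and start the glass pre-warmer

ROBOT

A 6-joint arm with a two-finger parallel gripper is mounted at the origin on the work surface. World frame = base frame: x ahead of the robot, y to its left, z up, the work surface at z = 0. Lengths are in m, angles in rad, forces in N, time in s.
With the tool pointing down it reaches from about 0.375 to 0.9 m from the base axis. Payload 3.1 kg.
Tool frame: the origin (TCP) lies midway between the tips of the shut fingers; the grasp point (between the pads) lies 19 mm behind it (manip.grip_depth is the distance from the TCP to the grasp point, in m); z points along the fingers, y is the line along which they close (so a half turn about z gives the same grasp; the last joint's range is limited). The gripper opens to 85 mm and grips with 20 to 120 N. Pads are 22 mm wide; open, the fingers measure 114 mm over their backs; the gripper's body (76 mm by 85 mm) begins 54 mm behind the grasp point. The pads swing forward as they close: fully open they stand 13 mm farther back than shut.
Start: joints at [-1.331, 0.527, 1.433, -0, 1.181, -0.178], TCP at [0.254, -0.571, 0.231] pointing down, gripper open.
Joint ranges: [-3.08, 3.08], [-0.75, 2.2], [0.22, 2.44], [-1.43, 4.57], [0, 2.65], [-2.85, 2.85]. Speed limits (rad/s): [2.79, 2.79, 3.14, 3.14, 3.14, 3.14].

INTERFACE

Orientations are given as a unit quaternion [x, y, z, w].
In Python, from station import telemetry, snapshot, manip gives the robot as it stands. The module is installed in compiled form; this text tells all that it offers.
- The arm moves only by the shell command python3 -m crank 'ROWS' [OPENING] [FORCE]. ROWS is text: rows parted by semicolons, each of 6 numbers parted by spaces: the shift along the tool's x, y, z as a fraction of full scale, then the turn, a rotation vector about the tool's x, y, z as a fraction of full scale. A call has exactly 5 rows; each row shifts and turns the commanded pose from where the row before left it, along the tool's axes as they then stand; what a row does not reach is not made up. Full scale, the value 1, is 4 cm for a shift and 90 degrees for a turn. A row lasts 1/10 s, in which the tool goes at most 50 mm and 8.59 degrees, less where a joint would pass 70% of its speed; a pose out of reach is approached as far as the arm can. A call with a number of a shift or a turn outside -1 to 1 is refused whole. A call with a gripper value outside its range is refused whole. OPENING is the opening, from -1 (shut) to 1 (fully open), set as the call begins (- or left out, the last holds). The fingers move at their own pace and stop on an object; FORCE is the grip in N (left out, the last holds). Time passes only in rows, so rows that do not move let the fingers close, or fill a call up. It gives the time, the measured TCP pose, the force, the opening and the grip force at its end, in the units of the state.
- telemetry.sense(): the state, without advancing time (a new reading comes with each control period).
- snapshot(name): name is "scene" or "top" or "wrist"; returns a dict with "image" (400x640x3 uint8, red, green, blue), "depth" (400x640 float32, m along the optical axis (not along the pixel's ray), 0 where there is no reading), "camera_matrix" (3x3 intrinsics, pixels), "rvec" (rotation vector, rad) and "tvec" (3), from world to camera coordinates, as OpenCV has them. Camera axes: x right, y down, z forward; pixel columns grow to the right and rows downward; lengths in m; the calibration is good to about 2 mm. The wrist camera is an equidistant fisheye: a pixel r from the principal point sees the ray r / f radians off the axis. A picture is of the moment at which its call begins.
- manip.sign_off(): hands the job in; it is judged then, once.
The state is a dict: "t": time; "q": joint angles; "qd": joint speeds; "tau": joint torques, N m; "tcp_pos": TCP position; "tool_rot": TCP orientation; "force": force on the tool from outside, world axes, zero at the start; "ft_torque": the same for the moment, N m; "finger_gap": opening from 0.0 (shut) to 1.0 (fully open); "gripper_force": force on a finger pad.
Only numpy, scipy, OpenCV 4.12 (cv2) and the standard library are available. Lean on these libraries where they do the work, as an engineer would, in place of code of your own. Each camera call takes 0.05 s, during which the arm holds its last target. There are 200 camera calls.

TASK

Get the glass ready for the torch: draw the amber rod out of its storage pipe hand over hand, never holding it more than about 15 cm from the pipe's mouth while its tail is still inside and keeping it roughly level, and lay it gently in the two notched rests of the pre-warmer, and stand every glass blank lying on the bench edge-on in a slanted slot of its own, pushed fully home. When everything is loaded and let go, press the power key, then the heat-up key, then the large start key, each all the way down and one at a time; leave the heat-down key and the other things on the bench alone.

Things in the scene. Friction and masses are not known exactly. Their poses are not given: they have to be found in the camera images.
- rod: Round amber glass rod, 12 mm in diameter, 340 mm long, 0.1 kg. Origin at its middle on its axis, x along it. Starts on the bottom of the middle pipe's bore (axis 76 mm above the bench), x pointing into the pipe, near end sticking out 40 to 60 mm. Let go with over half of it outside, it dips by up to 0.1 rad while 100 mm or more is still inside; with less inside it falls out.
- rod_store: Three grey pipes side by side (32 mm outside, 330 mm long, 50 mm apart) lying level in timber saddles, fixed. Only the middle one is open, the others are capped. Origin on the bench under the middle pipe's open end; x runs along the pipes into the mouth, away from the robot; z up. Pipe tops 96 mm above the bench.
- mouth (a point): Centre of the open end of the middle pipe, 80 mm above the bench; bore 20 mm; the rod is drawn towards -x of the rod store (roughly towards the robot).
- warmer: Glass pre-warmer, a low steel appliance 290 x 290 mm, fixed; flat deck 50 mm above the bench. Origin on the bench under its centre; x points away from the robot, y left, z up. Back: two notched rod rests. Middle: four slanted slots side by side between white ceramic ribs. Front: black control strip with four round grey keys in a row from left to right.
- rest_mid (a point): Point midway between the two white notched rests, where the middle of the rod's axis belongs (within 50 mm along the warmer's y): 35 mm above the deck, 90 mm behind the warmer's centre (+x). The rod lies along the warmer's y. The rests are 24 mm long, 90 mm either side of this point; each has a 90-degree V notch about 25 mm wide at the top, its bottom 8 mm below this point.
- slot0 (a point): Middle of the mouth of the leftmost slot, 56 mm above the bench. All slots: 62 mm long along the warmer's x, 14 mm wide between ribs, 51 mm deep along the slant, slanted 45 degrees: going down they run to the left (+y and down in the warmer's frame) to a floor 20 mm above the bench. Rib tops reach 62 mm above the bench.
- slot1 (a point): Mouth of the second slot, 42 mm to the right of slot0. A blank that is home has a short edge on the slot floor and leans at 45 degrees, its other short edge up and to the right (-y of the warmer), standing 39 mm above the mouth; its centre is at the height of the slot's mouth point and 0 to 5 mm to the right of it.
- slot2 (a point): Mouth of the third slot, 42 mm to the right of slot1. A gripper that holds a blank from above comes leaning from the left, where a blank already standing in a slot to the left may be in its way: fill the rightmost slots first.
- slot3 (a point): Mouth of the fourth slot, 42 mm to the right of slot2, the rightmost.
- blank0: Flat greenish sheet-glass blank, 96 x 50 x 8 mm, about 0.1 kg, sharp-edged rectangle; all blanks are alike and there are 2 to 4 of them. Origin at its centre, x along the 96 mm length, y along the 50 mm width, z through the thickness. Starts lying flat on the bench.
- blank1: Flat greenish sheet-glass blank, 96 x 50 x 8 mm, about 0.1 kg, sharp-edged rectangle; all blanks are alike and there are 2 to 4 of them. Origin at its centre, x along the 96 mm length, y along the 50 mm width, z through the thickness. Starts lying flat on the bench.
- blank2: Flat greenish sheet-glass blank, 96 x 50 x 8 mm, about 0.1 kg, sharp-edged rectangle; all blanks are alike and there are 2 to 4 of them. Origin at its centre, x along the 96 mm length, y along the 50 mm width, z through the thickness. Starts lying flat on the bench.
- blank3: Flat greenish sheet-glass blank, 96 x 50 x 8 mm, about 0.1 kg, sharp-edged rectangle; all blanks are alike and there are 2 to 4 of them. Origin at its centre, x along the 96 mm length, y along the 50 mm width, z through the thickness. Starts lying flat on the bench.
- key_power (a joint): Power key: small round key (22 mm across), the leftmost on the control strip. Reads 0 when up, 0.006 m fully down; counts as pressed beyond 0.0045. All keys are sprung, about 5 N for fully down, and return by themselves.
- key_down (a joint): Heat-down key: small round key, second from the left. Not to be pressed.
- key_up (a joint): Heat-up key: small round key, third from the left. Reads as the power key.
- key_start (a joint): Start key: the large round key (36 mm across), the rightmost. Reads as the power key.
- key_power_top (a point): Centre of the top face of the power key; it is pressed straight down.
- key_down_top (a point): Centre of the top face of the heat-down key.
- key_up_top (a point): Centre of the top face of the heat-up key.
- key_start_top (a point): Centre of the top face of the start key.
- pebble_tray: Black plastic tray 160 x 110 x 40 mm of pale pebbles, a bystander. Origin under its centre.
- tub: Blue plastic tub, 90 mm across, 85 mm high, a bystander. Origin under its centre.
- nippers: Red-handled glass nippers lying flat, 190 mm long, a bystander. Origin at the pivot.
Mind the look-alikes: they are no part of the job. Leave any brown or red look-alike of the blank3 alone.

How it is judged:
By the outcome, as a careful person would: the job done as asked, in the order asked, and still so for the second after the job is handed in, with the robot touching nothing.
Of blank0, blank1, blank2, blank3 only 2 to 4 are there at a start; the rules pass over those that are not, and their reading is None.
At some moment in a run one of blank0, blank1, blank2, blank3 may be knocked a few centimetres aside while the robot is not near it.
It also fails if it takes over 210 s, if anything falls off the work surface, if the arm or the gripper's body presses on something with over 40 N, if the wrist force passes 120 N, or if a joint passes its speed limit or range.

## Working session

There is one attempt and no reset: what is moved stays moved. The work goes in short steps, Python scripts to look and compute and a shell command to move; the robot and the scene stay as the last step left them, time stands still between calls to the robot, and variables do not carry over. Pictures are saved under pics/ and viewed, at most 14 in all, crops included, and the job is handed in when it is done.

```bash
ls; mkdir -p pics
cat > h.py <<'E'
import numpy as np, cv2
from scipy.spatial.transform import Rotation as R
from station import telemetry, snapshot, manip
def cam(s):
    M=R.from_rotvec(np.array(s["rvec"]).ravel()).as_matrix(); return M,np.array(s["tvec"]).ravel(),np.array(s["camera_matrix"])
def ray(s,u,v,fish=False):
    M,t,K=cam(s); x=(u-K[0,2])/K[0,0]; y=(v-K[1,2])/K[1,1]
    if fish:
        r=np.hypot(x,y); k=np.sin(r)/r if r>1e-9 else 1; d=np.array([x*k,y*k,np.cos(r)])
    else: d=np.array([x,y,1.])
    return -M.T@t, M.T@d
def onplane(s,u,v,z,fish=False):
    o,d=ray(s,u,v,fish); return o+d*(z-o[2])/d[2]
def cloud(s):
    M,t,K=cam(s); v,u=np.mgrid[0:400,0:640]; D=s["depth"]
    P=np.stack([(u-K[0,2])/K[0,0]*D,(v-K[1,2])/K[1,1]*D,D],-1)
    return (P-t)@M
def save(s,n,crop=None,k=1):
    im=s["image"][:,:,::-1]
    if crop: a,b,c,d=crop; im=im[b:d,a:c]
    if k!=1: im=cv2.resize(im,None,fx=k,fy=k,interpolation=cv2.INTER_CUBIC)
    cv2.imwrite(f"pics/{n}.png",im)
def st():
    s=telemetry.sense(); Rm=R.from_quat(s["tool_rot"]).as_matrix()
    return s,np.array(s["tcp_pos"]),Rm
def delta(p,Rt):
    """remaining shift in tool axes (units of 4cm) and turn (units 90deg) ; turn about tool axes"""
    s,c,Rm=st(); d=Rm.T@(np.array(p)-c)/.04; w=R.from_matrix(Rm.T@Rt).as_rotvec()/(np.pi/2)
    return np.round(d,3),np.round(w,4)
E
python3 - <<'E'
from h import *
for n in("top","scene"):
    s=snapshot(n); save(s,n+"0"); np.save(n+"0.npy",s,allow_pickle=True); print(n,s["camera_matrix"],-cam(s)[0].T@cam(s)[1])
s=telemetry.sense();print(s, manip.grip_depth)
E
```

```text
pics
top [[427.65975763   0.         321.18158734]
 [  0.         427.65975763 197.91060283]
 [  0.           0.           1.        ]] [ 0.47713596 -0.05317324  1.60455945]
scene [[426.75974164   0.         311.54948746]
 [  0.         426.75974164 197.10764999]
 [  0.           0.           1.        ]] [ 1.17125919 -0.31880067  1.09682111]
{'t': 0.1, 'q': array([-1.33050228e+00,  5.28405399e-01,  1.43378595e+00,  4.73471298e-06,
        1.18139970e+00, -1.78525131e-01]), 'qd': array([ 1.69982685e-03, -3.09472355e-03, -1.67654045e-03, -8.10243165e-05,
        1.57198681e-03,  1.66967561e-03]), 'tau': array([-3.19200226e-04, -4.43305564e+01, -1.78585982e+01, -1.21992789e-04,
        3.84231811e-03, -1.76289933e-05]), 'tcp_pos': array([ 0.2540328 , -0.5703334 ,  0.23040794]), 'tool_rot': array([ 9.78153520e-01,  2.07881439e-01, -2.86665794e-05, -9.98788600e-04]), 'force': array([-0.41204234,  0.3267287 ,  0.40951371]), 'ft_torque': array([-0.0220026 ,  0.01112282,  0.03298319]), 'gripper_force': 0.0, 'finger_gap': 1.0026011228539256} 0.0187
```

View pics/top0.png

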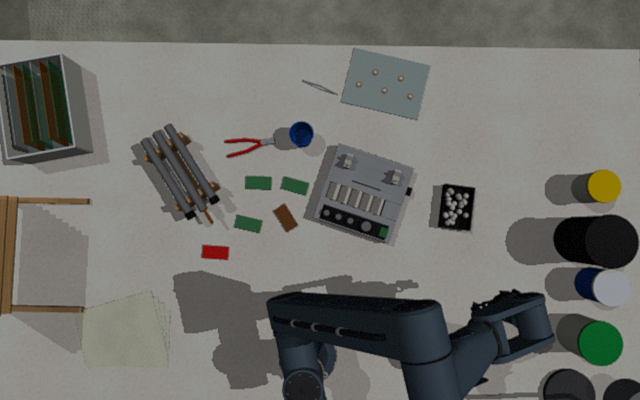

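View pics/scene0.png

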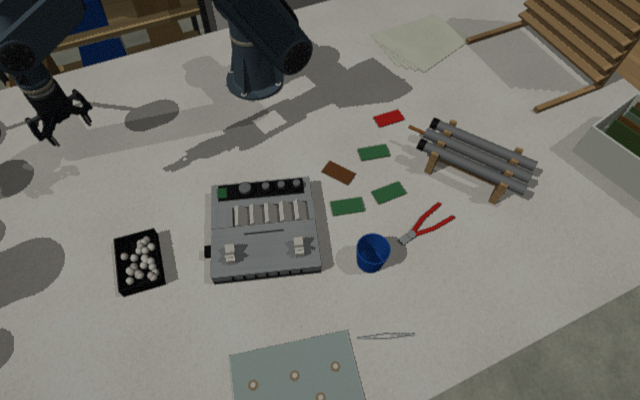

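Run:
```python
from h import *
for n in("top","scene"):
    s=np.load(n+"0.npy",allow_pickle=True).item(); hsv=cv2.cvtColor(s["image"],cv2.COLOR_RGB2HSV); P=cloud(s)
    g=cv2.inRange(hsv,(40,70,40),(90,255,255))
    for c in cv2.findContours(g,cv2.RETR_EXTERNAL,cv2.CHAIN_APPROX_NONE)[0]:
        if cv2.contourArea(c)<60: continue
        w=np.array([onplane(s,u,v,.008)[:2] for u,v in c[:,0]+0.0],np.float32)
        (x,y),(a,b),th=cv2.minAreaRect(w*1000); 
        if max(a,b)<130 : print(n,"green",c[:,0].mean(0).round(),round(x),round(y),round(a),round(b),round(th,1))
    # deck: points z within 46..54mm
    box=(P[...,0]>.3)&(P[...,0]<.9)&(abs(P[...,1])<1)&(s["depth"]>0)
    m=(box&(abs(P[...,2]-.05)<.006)).astype(np.uint8)
    k,l,stt,cc=cv2.connectedComponentsWithStats(m)
    for i in np.argsort(-stt[1:,4])[:2]+1:
        r=cv2.minAreaRect((P[l==i][:,:2]*1000).astype(np.float32)); print(n,"deck",stt[i],np.round(r[0]),np.round(r[1]),round(r[2],1))
    # pipe tops
    m=(box&(P[...,2]>.085)&(P[...,2]<.102)).astype(np.uint8)
    k,l,stt,cc=cv2.connectedComponentsWithStats(m)
    for i in np.argsort(-stt[1:,4])[:6]+1:
        r=cv2.minAreaRect((P[l==i][:,:2]*1000).astype(np.float32)); print(n,"z96",cc[i].round(),stt[i,4],np.round(r[0]),np.round(r[1]),round(r[2],1))
    am=cv2.inRange(hsv,(5,90,60),(20,255,255))
    for c in cv2.findContours(am,cv2.RETR_EXTERNAL,cv2.CHAIN_APPROX_NONE)[0]:
        if 15<cv2.contourArea(c)<600:
            r=cv2.minAreaRect(c); cu=np.array(r[0]); print(n,"amber",cu.round(),np.round(r[1]),onplane(s,*cu,.076).round(3))
s=np.load("top0.npy",allow_pickle=True).item(); save(s,"topcropL",(125,110,325,270),4)
save(s,"topcropR",(300,130,430,250),6)
```

```text
top green [383. 232.] 453 -273 28 36 72.6
top green [248. 224.] 474 232 94 46 78.1
top green [295. 186.] 620 60 93 46 75.0
top green [258. 182.] 629 198 92 46 88.4
top deck [ 314  143  100  100 4492] [ 595. -201.] [302. 290.] 72.1
top deck [ 79 106   6  28  53] [848. 849.] [102.   7.] 12.2
top z96 [173. 174.] 1639 [645. 489.] [335. 110.] 33.9
top z96 [191. 162.] 810 [692. 421.] [331.  46.] 33.8
top z96 [ 76. 127.] 134 [815. 844.] [171.  32.] 1.6
top z96 [571. 238.] 120 [ 439. -930.] [158.  58.] 1.3
top z96 [ 64. 116.] 56 [847. 891.] [105.   6.] 11.4
top z96 [587. 188.] 48 [ 622. -982.] [82. 20.] 9.5
top amber [208. 216.] [16.  3.] [0.499 0.364 0.076]
top amber [285. 218.] [25. 13.] [0.498 0.086 0.076]
top amber [188. 199.] [7. 4.] [0.557 0.437 0.076]
top amber [200. 192.] [7. 4.] [0.586 0.396 0.076]
top amber [214. 185.] [11.  5.] [0.609 0.345 0.076]
top amber [157. 151.] [8. 4.] [0.732 0.555 0.076]
top amber [169. 142.] [6. 4.] [0.763 0.512 0.076]
top amber [184. 138.] [14.  5.] [0.781 0.461 0.076]
top amber [ 18. 104.] [79.  2.] [0.895 1.071 0.076]
scene green [347. 206.] 624 58 94
[... 531 characters left out ...]
. 13.] 76.9
scene z96 [299. 248.] 31 [ 725. -142.] [24. 12.] 64.8
scene amber [498. 193.] [17. 21.] [0.798 0.448 0.076]
scene amber [508. 174.] [8. 5.] [0.756 0.517 0.076]
scene amber [338. 172.] [30. 13.] [0.545 0.064 0.076]
scene amber [514. 162.] [8. 5.] [0.727 0.56  0.076]
scene amber [431. 162.] [ 8. 22.] [0.627 0.333 0.076]
scene amber [518. 150.] [6. 4.] [0.699 0.602 0.076]
scene amber [441. 144.] [7. 5.] [0.579 0.4   0.076]
scene amber [447. 133.] [7. 4.] [0.55  0.441 0.076]
scene amber [416. 129.] [17.  3.] [0.499 0.362 0.076]
scene amber [453. 123.] [6. 4.] [0.522 0.483 0.076]
scene amber [567.  97.] [ 6. 71.] [0.587 0.896 0.076]
scene amber [61. 68.] [5. 6.] [-0.247 -0.613  0.076]
```

View pics/topcropL.png

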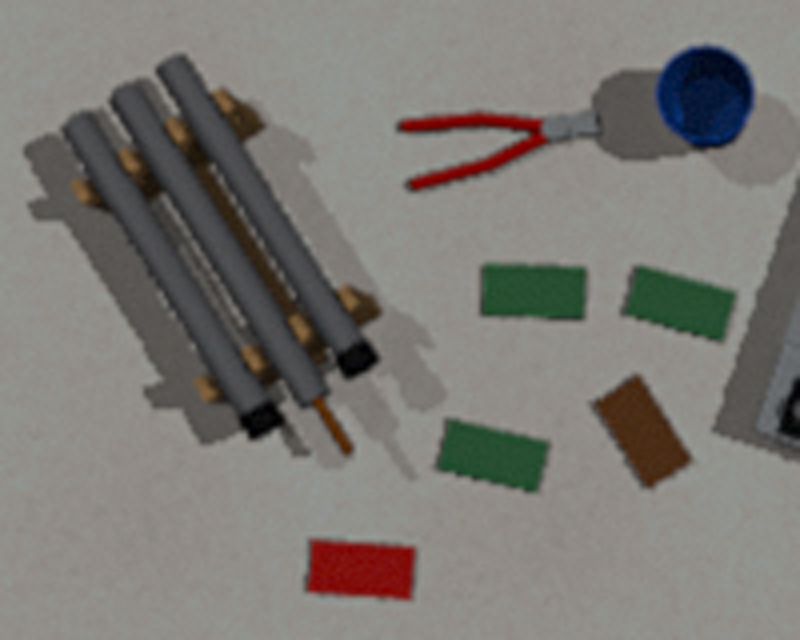

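View pics/topcropR.png

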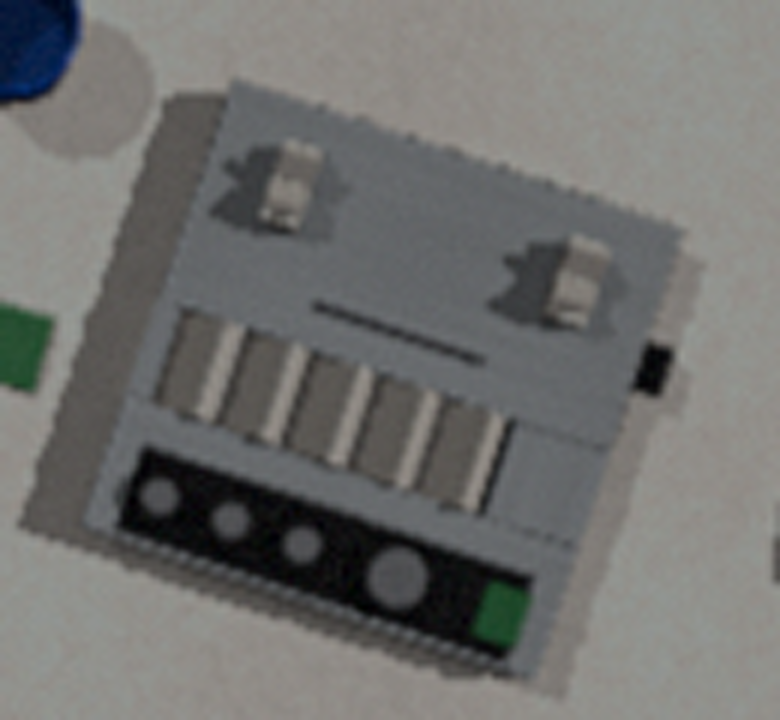

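```bash
cat >> h.py <<'E'
WC=np.array([.598,-.1965,0]); WY=np.deg2rad(-17.9)
RW=R.from_euler('z',WY).as_matrix()
def w2(p): return RW@np.array(p)+WC
def tow(P): return (P-WC)@RW
E
python3 - <<'E'
from h import *
for n in("top","scene"):
    s=np.load(n+"0.npy",allow_pickle=True).item(); P=tow(cloud(s))*1000; ok=s["depth"]>0
    gray=s["image"].mean(-1)
    print(n)
    for x0 in(-30,-15,0,15):
        m=ok&(abs(P[...,0]-x0)<4)&(abs(P[...,1])<140)
        q=P[m]; g=gray[m]; i=np.argsort(-q[:,1]); print(x0,[(int(a),int(b),int(c)) for a,b,c in zip(q[i,1],q[i,2],g[i])][::1])
s=np.load("top0.npy",allow_pickle=True).item();P=tow(cloud(s))*1000
for u,v in((326.7,212.7),(338.5,216.8),(350.3,221),(366.2,226.3)):
    print(P[int(round(v)),int(round(u))].round(1), (tow(onplane(s,u,v,.055))*1000).round(1))
g=s["image"].mean(-1)
m=(abs(P[...,1])<130)&(P[...,0]<-50)&(P[...,0]>-140)&(g>70)&(P[...,2]>40)
k,l,stt,cc=cv2.connectedComponentsWithStats(m.astype(np.uint8))
for i in range(1,k):
    if stt[i,4]>5: print(cc[i].round(1),stt[i,4],P[l==i].mean(0).round(1))
E
```

```text
top
-30 [(139, 52, 106), (138, 50, 107), (136, 49, 106), (135, 54, 104), (133, 50, 100), (131, 53, 93), (128, 30, 61), (127, 35, 67), (125, 42, 68), (124, 39, 79), (121, 45, 86), (120, 46, 86), (118, 46, 86), (116, 50, 86), (115, 57, 84), (113, 53, 85), (112, 54, 84), (110, 49, 85), (108, 61, 86), (106, 53, 82), (105, 64, 88), (103, 63, 102), (101, 60, 110), (100, 61, 124), (98, 61, 138), (97, 63, 134), (95, 56, 137), (93, 51, 132), (92, 56, 123), (90, 57, 109), (89, 37, 91), (86, 37, 63), (85, 42, 62), (84, 40, 68), (82, 41, 77), (81, 41, 86), (78, 45, 87), (77, 38, 87), (75, 51, 83), (74, 49, 84), (71, 54, 86), (69, 53, 86), (67, 53, 82), (66, 57, 85), (64, 59, 84), (63, 58, 86), (60, 61, 102), (59, 67, 108), (58, 61, 122), (56, 59, 137), (55, 59, 137), (52, 55, 133), (51, 56, 126), (50, 50, 117), (49, 52, 106), (47, 29, 87), (46, 38, 64), (43, 36, 59), (42, 37, 66), (41, 34, 67), (40, 47, 70), (39, 43, 79), (38, 43, 87), (36, 43, 86), (34, 41, 86), (32, 50, 88), (31, 46, 85), (29, 49, 87), (28, 47, 85), (26, 53, 87), (25, 58, 84), (23, 49, 86), (21, 54, 82), (21, 65, 87), (18, 62,
[... 24578 characters left out ...]
-123, 49, 108), (-123, 47, 108), (-125, 52, 107), (-125, 50, 110), (-126, 49, 107), (-128, 53, 109), (-128, 48, 109), (-129, 48, 108), (-130, 54, 108), (-131, 52, 107), (-131, 51, 108), (-131, 50, 106), (-133, 51, 106), (-134, 50, 107), (-136, 51, 108), (-137, 49, 107), (-137, 47, 108), (-138, 54, 108), (-139, 52, 110)]
[-117.8  102.5   69. ] [-116.7  103.9   55. ]
[-118.7   60.6   75. ] [-116.9   58.7   55. ]
[-118.2   15.3   70.8] [-117.5   13.4   55. ]
[-116.6  -44.6   69.7] [-117.  -47.   55.]
[359.  210.6] 735 [-71.5  -4.6  51.9]
[326.1 212.4] 17 [-116.9  106.1   72.8]
[337.9 216.4] 17 [-116.8   61.7   73.2]
[349.9 220.4] 17 [-116.4   16.4   71.2]
[365.8 225.6] 58 [-115.6  -43.3   72.1]
```

```bash
cat >> h.py <<'E'
def Rdown(yaw): # x_t at yaw (deg), z down
    c,s_=np.cos(np.deg2rad(yaw)),np.sin(np.deg2rad(yaw)); x=np.array([c,s_,0]); z=np.array([0,0,-1.]); return np.stack([x,np.cross(z,x),z],1)
def plan(p,Rt,tag=""):
    s,c,Rm=st(); w=R.from_matrix(Rm.T@Rt).as_rotvec()/(np.pi/2); d=Rt.T@(np.array(p)-c)/.04
    print(tag,"t%.1f"%s["t"],"turn first",w.round(3),"rows>=%.1f"%(np.linalg.norm(w)/.0954),"then shift",d.round(3),"| F",np.round(s["force"],1),"gap %.2f gf %.0f"%(s["finger_gap"],s["gripper_force"]),"q",np.round(s["q"],2))
E
python3 - <<'E'
from h import *
for n in("top","scene"):
    s=np.load(n+"0.npy",allow_pickle=True).item(); P=tow(cloud(s))*1000; g=s["image"].mean(-1)
    for y0 in(120,75,34,-8,-50):
        m=(abs(P[...,1]-y0)<3)&(g<92)&(P[...,2]>25)&(P[...,0]>-85)&(P[...,0]<20); print(n,y0,P[m][:,0].min().round(),P[m][:,0].max().round())
plan([.6154,.0339,.15],Rdown(75.2),"B")
E
```

```text
top 120 -62.0 -1.0
top 75 -65.0 1.0
top 34 -66.0 -1.0
top -8 -64.0 -2.0
top -50 -62.0 -4.0
scene 120 -62.0 -60.0
scene 75 -85.0 -5.0
scene 34 -82.0 -60.0
scene -8 -61.0 -2.0
scene -50 -62.0 -59.0
B t0.1 turn first [-0.001 -0.001 -0.569] rows>=6.0 then shift [16.912  4.876  2.01 ] | F [-0.4  0.3  0.4] gap 1.00 gf 0 q [-1.33  0.53  1.43  0.    1.18 -0.18]
```

```bash
python3 -m crank '0 0 0 0 0 -0.095;0 0 0 0 0 -0.095;0 0 0 0 0 -0.095;0 0 0 0 0 -0.095;0 0 0 0 0 -0.095' 1 60
python3 -m crank '0 0 0 0 0 -0.094;.4 .1 0 0 0 0;.8 .24 0 0 0 0;.85 .24 0 0 0 0;.85 .24 .1 0 0 0' 
python3 -m crank '.85 .24 .1 0 0 0;.85 .24 .1 0 0 0;.85 .24 .1 0 0 0;.85 .24 .1 0 0 0;.85 .24 .1 0 0 0' 
python3 -m crank '.85 .24 .1 0 0 0;.85 .24 .1 0 0 0;.85 .24 .1 0 0 0;.85 .24 .1 0 0 0;.85 .24 .1 0 0 0' 
python3 -m crank '.85 .24 .1 0 0 0;.85 .24 .1 0 0 0;.85 .24 .1 0 0 0;.85 .24 .1 0 0 0;.85 .24 .1 0 0 0'
python3 - <<'E'
from h import *
plan([.6154,.0339,.15],Rdown(75.2),"B")
s=snapshot("wrist"); save(s,"wrist1"); np.save("w1.npy",s,allow_pickle=True)
E
```

```text
t: 0.6
tcp_pos: [0.2541, -0.5705, 0.2307]
tool_rot: [0.833, 0.553, 0.0, -0.001]
force: [0.7, 0.1, -0.5]
finger_gap: 0.999
gripper_force: 0.0
t: 1.1
tcp_pos: [0.3163, -0.465, 0.2273]
tool_rot: [0.794, 0.609, 0.0, -0.0]
force: [-0.3, -0.4, 0.6]
finger_gap: 0.997
gripper_force: 0.0
t: 1.6
tcp_pos: [0.4057, -0.3123, 0.2071]
tool_rot: [0.793, 0.609, 0.0, -0.001]
force: [0.9, -0.1, -0.2]
finger_gap: 1.004
gripper_force: 0.0
t: 2.1
tcp_pos: [0.495, -0.1603, 0.1871]
tool_rot: [0.793, 0.609, -0.0, -0.001]
force: [-0.0, -0.5, -0.2]
finger_gap: 1.0
gripper_force: 0.0
t: 2.6
tcp_pos: [0.5845, -0.0083, 0.167]
tool_rot: [0.793, 0.609, -0.0, -0.001]
force: [0.1, 0.3, -0.4]
finger_gap: 1.001
gripper_force: 0.0
B t2.6 turn first [-0.001 -0.    -0.002] rows>=0.0 then shift [1.218 0.478 0.424] | F [ 0.1  0.3 -0.4] gap 1.00 gf 0 q [-0.21  0.55  1.6   0.    0.99  0.06]
```

View pics/wrist1.png

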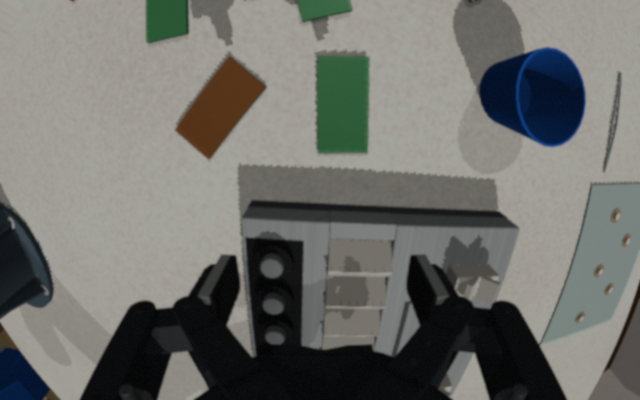

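```bash
cat >> h.py <<'E'
def blanks(s,fish=False,show=True):
    hsv=cv2.cvtColor(s["image"],cv2.COLOR_RGB2HSV); g=cv2.inRange(hsv,(40,70,40),(90,255,255)); out=[]
    for c in cv2.findContours(g,cv2.RETR_EXTERNAL,cv2.CHAIN_APPROX_NONE)[0]:
        if cv2.contourArea(c)<60 or c[:,0,1].min()<2: continue
        w=np.array([onplane(s,u,v,.008,fish)[:2] for u,v in c[:,0]],np.float32)*1000
        (x,y),(a,b),th=cv2.minAreaRect(w)
        if a<b: th-=90; a,b=b,a
        th=(th+180)%180
        if 85<a<105 and 38<b<58: out.append((x,y,th)); print("blank",c[:,0].mean(0).round(),"xy %.0f %.0f size %.0f %.0f yaw %.1f"%(x,y,a,b,th))
    return out
E
python3 - <<'E'
from h import *
s=np.load("w1.npy",allow_pickle=True).item(); blanks(s,True)
E
```

```text
blank [342. 104.] xy 621 59 size 93 48 yaw 75.2
```

```bash
python3 -m crank '.6 .24 .5 0 0 0;.61 .24 .5 0 0 0;0 0 .8 0 0 0;0 0 .8 0 0 0;0 0 .8 0 0 0' 
python3 -m crank '0 0 .4 0 0 0;0 0 .3 0 0 0;0 0 .12 0 0 0;0 0 0 0 0 0;0 0 0 0 0 0'
python3 -c "
from h import *
plan([.6145,.034,-.002],Rdown(75.2))"
python3 -m crank '0 0 0 0 0 0;0 0 0 0 0 0;0 0 0 0 0 0;0 0 0 0 0 0;0 0 0 0 0 0' -1 60
python3 -m crank '0 0 0 0 0 0;0 0 0 0 0 0;0 0 0 0 0 0;0 0 0 0 0 0;0 0 0 0 0 0'
```

```text
t: 3.15
tcp_pos: [0.615, 0.0323, 0.0303]
tool_rot: [0.793, 0.609, -0.0, -0.0]
force: [-0.7, -1.0, 0.1]
finger_gap: 0.999
gripper_force: 0.0
t: 3.65
tcp_pos: [0.6168, 0.0309, -0.0003]
tool_rot: [0.792, 0.61, 0.001, 0.001]
force: [0.7, 0.1, -0.1]
finger_gap: 1.002
gripper_force: 0.0
 t3.6 turn first [ 0.001 -0.    -0.   ] rows>=0.0 then shift [ 0.06  -0.077  0.042] | F [ 0.7  0.1 -0.1] gap 1.00 gf 0 q [-0.13  0.84  1.59  0.    0.71  0.13]
t: 4.15
tcp_pos: [0.6166, 0.0309, -0.0002]
tool_rot: [0.792, 0.61, 0.001, 0.001]
force: [-0.1, 0.8, 5.3]
finger_gap: 0.558
gripper_force: 61.6
t: 4.65
tcp_pos: [0.6166, 0.0309, -0.0002]
tool_rot: [0.792, 0.61, 0.001, 0.001]
force: [-0.4, 1.0, 6.5]
finger_gap: 0.561
gripper_force: 61.6
```

```bash
cat >> h.py <<'E'
S=np.sqrt(.5)
RS=RW@np.array([[0,1,0],[S,0,-S],[-S,0,-S]])  # columns x_t,y_t,z_t
def slot_tcp(i,s_up,off=.0283,back=.0042,perp=0.):
    c=np.array([-.032,.0765-.042*i,.056])+s_up*np.array([0,-S,S])+perp*np.array([0,S,S])
    return w2(c)-off*RS[:,0]+back*RS[:,2]
E
python3 -m crank '0 0 -.2 0 0 0;0 0 -.5 0 0 0;0 0 -.8 0 0 0;0 0 -.8 0 0 0;0 0 -.8 0 0 0'
python3 -m crank '0 0 -.8 0 0 0;0 0 -.6 0 0 0;0 0 0 0 0 0;0 0 0 0 0 0;0 0 0 0 0 0'
python3 - <<'E'
from h import *
plan(slot_tcp(3,.085),RS,"pre"); plan(slot_tcp(3,.002),RS,"home")
E
```

```text
t: 5.15
tcp_pos: [0.6155, 0.0311, 0.1238]
tool_rot: [0.792, 0.61, -0.0, -0.0]
force: [0.2, 0.6, -0.0]
finger_gap: 0.559
gripper_force: 62.0
t: 5.65
tcp_pos: [0.6146, 0.0312, 0.177]
tool_rot: [0.792, 0.61, -0.001, -0.001]
force: [-0.3, 0.3, -0.9]
finger_gap: 0.559
gripper_force: 62.0
pre t5.7 turn first [ 0.012 -0.5    0.034] rows>=5.2 then shift [-5.488  0.555  7.04 ] | F [-0.3  0.3 -0.9] gap 0.56 gf 62 q [-0.13  0.58  1.51 -0.    1.06  0.13]
home t5.7 turn first [ 0.012 -0.5    0.034] rows>=5.2 then shift [-3.413  0.555  7.04 ] | F [-0.3  0.3 -0.9] gap 0.56 gf 62 q [-0.13  0.58  1.51 -0.    1.06  0.13]
```

```bash
python3 -m crank '0 0 0 .002 -.084 .006;0 0 0 .002 -.084 .006;0 0 0 .002 -.083 .006;0 0 0 .002 -.083 .006;0 0 0 .002 -.083 .006'
python3 -m crank '0 0 0 .002 -.083 .004;0 0 0 0 0 0;-.5 .05 .5 0 0 0;-.7 .07 .9 0 0 0;-.7 .07 .9 0 0 0'
python3 -m crank '-.7 .07 .9 0 0 0;-.7 .07 .9 0 0 0;-.7 .07 .9 0 0 0;-.7 .07 .9 0 0 0;-.7 .07 .9 0 0 0'
python3 -m crank '0 0 0 0 0 0;0 0 0 0 0 0;0 0 0 0 0 0;0 0 0 0 0 0;0 0 0 0 0 0'
python3 - <<'E'
from h import *
plan(slot_tcp(3,.085),RS,"pre"); plan(slot_tcp(3,.002),RS,"home")
s=snapshot("wrist"); save(s,"wrist2")
s=snapshot("scene"); save(s,"sc2",(180,140,380,290),4)
E
```

```text
t: 6.15
tcp_pos: [0.6154, 0.0314, 0.1772]
tool_rot: [0.763, 0.559, -0.262, 0.191]
force: [-0.7, -0.4, -1.8]
finger_gap: 0.561
gripper_force: 62.0
t: 6.65
tcp_pos: [0.586, -0.0853, 0.1665]
tool_rot: [0.748, 0.544, -0.308, 0.225]
force: [0.8, -1.4, -0.4]
finger_gap: 0.562
gripper_force: 62.0
t: 7.15
tcp_pos: [0.5284, -0.3059, 0.1385]
tool_rot: [0.748, 0.543, -0.308, 0.225]
force: [0.9, 0.6, -1.1]
finger_gap: 0.557
gripper_force: 62.0
t: 7.65
tcp_pos: [0.5307, -0.3026, 0.1391]
tool_rot: [0.747, 0.544, -0.309, 0.226]
force: [0.2, -0.4, -2.5]
finger_gap: 0.558
gripper_force: 62.5
pre t7.7 turn first [ 0.001 -0.    -0.001] rows>=0.0 then shift [-0.089 -0.014  0.299] | F [ 0.2 -0.4 -2.5] gap 0.56 gf 62 q [-0.36  0.74  1.62 -0.98  1.02  0.6 ]
home t7.7 turn first [ 0.001 -0.    -0.001] rows>=0.0 then shift [ 1.986 -0.014  0.299] | F [ 0.2 -0.4 -2.5] gap 0.56 gf 62 q [-0.36  0.74  1.62 -0.98  1.02  0.6 ]
```

View pics/sc2.png

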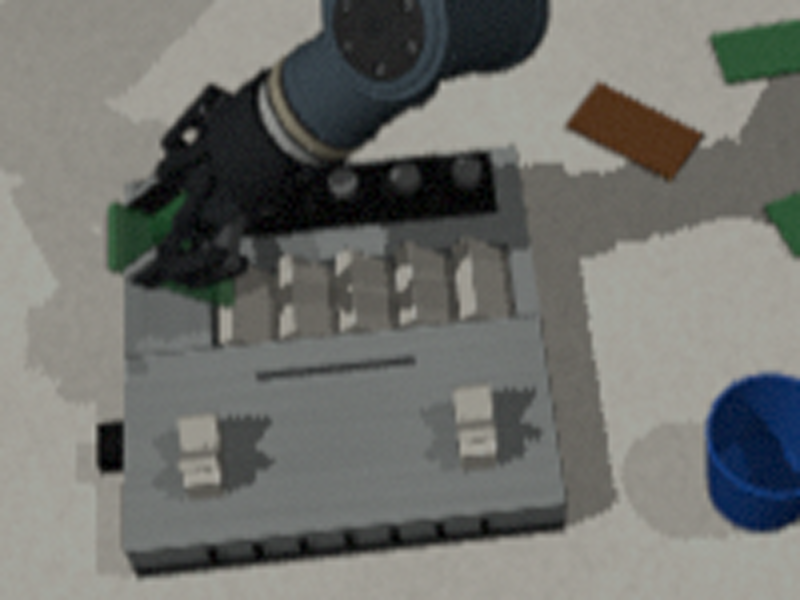

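```bash
python3 -m crank '0 -.01 .15 0 0 0;0 0 .14 0 0 0;.1 0 0 0 0 0;0 0 0 0 0 0;0 0 0 0 0 0'
python3 - <<'E'
from h import *
plan(slot_tcp(3,.002),RS,"home")
for n in("scene","top"):
    s=snapshot(n); P=tow(cloud(s))*1000; hsv=cv2.cvtColor(s["image"],cv2.COLOR_RGB2HSV); g=cv2.inRange(hsv,(40,70,25),(90,255,255))>0
    m=g&(abs(P[...,1]+90)<70)&(P[...,2]>68)&(P[...,2]<175)
    q=P[m]; print(n,len(q),np.median(q[:,1]+q[:,2]).round(1),(q[:,1]+q[:,2]).std().round(1), np.percentile(q[:,0],[2,98]).round(),np.percentile(q[:,2]-q[:,1],[2,98]).round())
    for a in(0,1):
      mm=(np.abs(P[...,0]+32)<22)&(s["depth"]>0)&(P[...,2]>35)
      if a==0: continue
      v=(P[...,1]+P[...,2])[mm&(np.abs(P[...,1]+55)<6)];
E
```

```text
t: 8.25
tcp_pos: [0.528, -0.3088, 0.1277]
tool_rot: [0.747, 0.543, -0.309, 0.226]
force: [0.4, -0.5, -0.7]
finger_gap: 0.565
gripper_force: 62.5
home t8.2 turn first [ 0.     0.    -0.001] rows>=0.0 then shift [ 1.905  0.003 -0.022] | F [ 0.4 -0.5 -0.7] gap 0.56 gf 62 q [-0.37  0.76  1.62 -1.    1.    0.62]
scene 241 11.8 18.3 [-56.  26.] [157. 285.]
top 184 12.0 6.6 [-56. -10.] [202. 286.]
```

```bash
python3 -m crank '.3 0 0 0 0 0;.4 0 0 0 0 0;.4 0 0 0 0 0;.3 0 0 0 0 0;.2 0 0 0 0 0'
python3 -m crank '.1 0 0 0 0 0;.1 0 0 0 0 0;.05 0 0 0 0 0;0 0 0 0 0 0;0 0 0 0 0 0'
python3 -c "
from h import *
plan(slot_tcp(3,.002),RS,'home')"
```

```text
t: 8.85
tcp_pos: [0.5421, -0.2643, 0.0811]
tool_rot: [0.747, 0.544, -0.309, 0.225]
force: [-0.1, -0.2, 0.1]
finger_gap: 0.557
gripper_force: 62.5
t: 9.35
tcp_pos: [0.5443, -0.2595, 0.076]
tool_rot: [0.748, 0.543, -0.309, 0.226]
force: [0.1, 0.2, -1.1]
finger_gap: 0.558
gripper_force: 62.5
home t9.3 turn first [ 0.     0.    -0.002] rows>=0.0 then shift [ 0.071 -0.006 -0.018] | F [ 0.1  0.2 -1.1] gap 0.56 gf 62 q [-0.28  0.85  1.61 -0.99  1.01  0.73]
```

```bash
python3 -m crank '.04 0 0 0 0 0;.03 0 0 0 0 0;0 0 0 0 0 0;0 0 0 0 0 0;0 0 0 0 0 0'
python3 -m crank '.03 0 0 0 0 0;.03 0 0 0 0 0;0 0 0 0 0 0;0 0 0 0 0 0;0 0 0 0 0 0'
```

```text
t: 9.85
tcp_pos: [0.5449, -0.2573, 0.0737]
tool_rot: [0.748, 0.543, -0.309, 0.226]
force: [0.4, -0.1, -1.0]
finger_gap: 0.566
gripper_force: 62.5
t: 10.35
tcp_pos: [0.5453, -0.2563, 0.0728]
tool_rot: [0.747, 0.543, -0.31, 0.226]
force: [-2.8, -2.7, 4.6]
finger_gap: 0.557
gripper_force: 62.6
```

```bash
python3 -m crank '0 0 0 0 0 0;0 0 0 0 0 0;0 0 0 0 0 0;0 0 0 0 0 0;0 0 0 0 0 0' 0.8
python3 -m crank '0 0 -.3 0 0 0;0 0 -.6 0 0 0;0 0 -.8 0 0 0;0 0 -.8 0 0 0;0 0 -.8 0 0 0' 1
python3 -m crank '0 0 -.8 0 .09 0;0 0 -.5 0 .09 0;0 0 0 0 .09 0;0 0 0 0 .09 0;0 0 0 0 .09 0'
python3 - <<'E'
from h import *
for n in("scene","top"):
    s=snapshot(n); P=tow(cloud(s))*1000; hsv=cv2.cvtColor(s["image"],cv2.COLOR_RGB2HSV); g=cv2.inRange(hsv,(40,70,25),(90,255,255))>0
    m=g&(abs(P[...,1]+70)<40)&(P[...,0]>-70)&(P[...,2]>55)&(P[...,2]<175)
    q=P[m]; print(n,len(q),np.median(q[:,1]+q[:,2]).round(1),"zmax",np.percentile(q[:,2],[50,95,99]).round(), "ymin",q[:,1].min().round(), np.percentile(q[:,0],[2,98]).round())
    blanks(s); save(s,"chk_"+n,(180,120,440,300) if n=="scene" else None,3 if n=="scene" else 1)
plan([.6,.15,.15],Rdown(88.8))
E
```

```text
t: 10.85
tcp_pos: [0.5454, -0.2554, 0.0716]
tool_rot: [0.748, 0.543, -0.309, 0.226]
force: [0.1, -0.6, -0.3]
finger_gap: 0.9
gripper_force: 0.0
t: 11.35
tcp_pos: [0.5743, -0.1653, 0.1667]
tool_rot: [0.748, 0.543, -0.309, 0.226]
force: [0.1, -0.0, 0.5]
finger_gap: 1.0
gripper_force: 0.0
t: 11.85
tcp_pos: [0.5856, -0.1326, 0.2061]
tool_rot: [0.808, 0.588, -0.028, 0.024]
force: [0.4, -0.5, -0.3]
finger_gap: 1.0
gripper_force: 0.0
scene 263 6.6 zmax [74. 89. 90.] ymin -87.0 [-55.  -6.]
blank [388. 192.] xy 632 196 size 95 49 yaw 89.2
blank [373. 152.] xy 478 230 size 95 48 yaw 77.8
top 173 7.6 zmax [74. 90. 95.] ymin -88.0 [-57. -12.]
blank [248. 224.] xy 475 232 size 94 46 yaw 77.7
blank [258. 183.] xy 628 198 size 92 47 yaw 88.2
 t11.9 turn first [-0.004  0.05  -0.189] rows>=2.1 then shift [7.173 0.237 1.395] | F [-0.1 -0.8 -0.1] gap 1.00 gf 0 q [-0.38  0.53  1.52 -0.09  1.09 -0.02]
```

View pics/chk_scene.png

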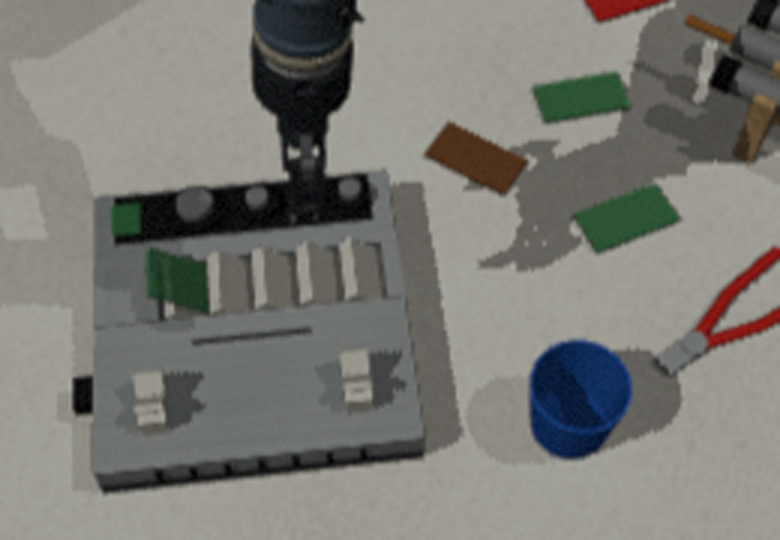

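```bash
python3 -m crank '0 0 0 -.002 .025 -.09;0 0 0 -.002 .025 -.09;0 0 0 0 0 -.009;.4 0 0 0 0 0;.8 .1 .1 0 0 0'
python3 -m crank '.8 .1 .2 0 0 0;.8 .1 .2 0 0 0;.8 .1 .2 0 0 0;.8 .1 .2 0 0 0;.8 .1 .2 0 0 0'
python3 -m crank '.8 .1 .2 0 0 0;.8 .16 .2 0 0 0;.86 .1 .2 0 0 0;0 0 0 0 0 0;0 0 0 0 0 0'
python3 - <<'E'
from h import *
s=snapshot("wrist"); blanks(s,True); plan([.6294,.169,.001],Rdown(88.8))
E
```

```text
t: 12.45
tcp_pos: [0.5897, -0.0855, 0.2001]
tool_rot: [0.715, 0.699, -0.001, -0.0]
force: [1.4, 0.6, 0.3]
finger_gap: 1.001
gripper_force: 0.0
t: 12.95
tcp_pos: [0.6112, 0.0774, 0.1595]
tool_rot: [0.713, 0.701, -0.001, -0.001]
force: [0.2, -0.1, -0.4]
finger_gap: 0.999
gripper_force: 0.0
t: 13.45
tcp_pos: [0.6267, 0.1745, 0.1354]
tool_rot: [0.712, 0.702, -0.002, -0.001]
force: [-0.1, -0.1, -0.7]
finger_gap: 1.005
gripper_force: 0.0
blank [328. 161.] xy 631 197 size 93 48 yaw 89.2
blank [168. 133.] xy 478 231 size 94 50 yaw 77.7
 t13.5 turn first [-0.002  0.     0.003] rows>=0.0 then shift [-0.106  0.06   3.369] | F [-0.3 -0.1  0.1] gap 1.00 gf 0 q [ 0.1   0.67  1.44 -0.    1.03  0.11]
```

```bash
python3 -m crank '-.1 .08 .4 0 0 0;0 0 .8 0 0 0;0 0 .8 0 0 0;0 0 .7 0 0 0;0 0 .4 0 0 0'
python3 -m crank '0 0 .2 0 0 0;0 0 .07 0 0 0;0 0 0 0 0 0;0 0 0 0 0 0;0 0 0 0 0 0'
python3 -c "
from h import *
plan([.6294,.169,.001],Rdown(88.8))"
python3 -m crank '0 0 0 0 0 0;0 0 0 0 0 0;0 0 0 0 0 0;0 0 0 0 0 0;0 0 0 0 0 0' -1 60
python3 -m crank '0 0 0 0 0 0;0 0 0 0 0 0;0 0 0 0 0 0;0 0 0 0 0 0;0 0 0 0 0 0'
python3 -m crank '0 0 -.2 0 0 0;0 0 -.5 0 0 0;0 0 -.8 0 0 0;0 0 -.8 0 0 0;0 0 -.8 0 0 0'
python3 -m crank '0 0 -.8 0 0 0;0 0 -.6 0 0 0;0 0 0 0 0 0;0 0 0 0 0 0;0 0 0 0 0 0'
python3 - <<'E'
from h import *
plan(slot_tcp(2,.085,.028,.003),RS,"pre")
E
```

```text
t: 14.0
tcp_pos: [0.6291, 0.1661, 0.0088]
tool_rot: [0.714, 0.7, -0.003, -0.002]
force: [0.0, 0.1, 0.8]
finger_gap: 1.004
gripper_force: 0.0
t: 14.5
tcp_pos: [0.6317, 0.1681, 0.0025]
tool_rot: [0.713, 0.701, 0.0, -0.0]
force: [0.3, 0.0, -0.2]
finger_gap: 1.0
gripper_force: 0.0
 t14.5 turn first [-0.    -0.     0.003] rows>=0.0 then shift [ 0.022 -0.059  0.037] | F [ 0.3  0.  -0.2] gap 1.00 gf 0 q [0.09 0.86 1.49 0.   0.79 0.11]
t: 15.0
tcp_pos: [0.6313, 0.1681, 0.0022]
tool_rot: [0.713, 0.701, -0.0, -0.001]
force: [-0.5, -0.3, 5.1]
finger_gap: 0.549
gripper_force: 60.8
t: 15.5
tcp_pos: [0.6313, 0.1681, 0.0022]
tool_rot: [0.713, 0.701, -0.0, -0.001]
force: [-0.5, 0.0, 5.8]
finger_gap: 0.552
gripper_force: 60.8
t: 16.0
tcp_pos: [0.6306, 0.1678, 0.1261]
tool_rot: [0.713, 0.701, -0.001, -0.001]
force: [0.6, -0.3, -2.0]
finger_gap: 0.553
gripper_force: 61.8
t: 16.5
tcp_pos: [0.6299, 0.1677, 0.1793]
tool_rot: [0.713, 0.701, -0.002, -0.002]
force: [0.6, -0.8, -0.9]
finger_gap: 0.551
gripper_force: 61.8
pre t16.5 turn first [ 0.07  -0.496  0.18 ] rows>=5.6 then shift [-7.077  1.239  8.688] | F [ 0.6 -0.8 -0.9] gap 0.55 gf 62 q [0.09 0.62 1.41 0.   1.12 0.11]
```

```bash
python3 -m crank '0 0 0 .0117 -.0827 .03;0 0 0 .0117 -.0827 .03;0 0 0 .0117 -.0827 .03;0 0 0 .0117 -.0827 .03;0 0 0 .0117 -.0827 .03'
python3 -m crank '0 0 0 .0117 -.0827 .03;-.3 .1 .3 0 0 0;-.7 .12 .85 0 0 0;-.7 .12 .85 0 0 0;-.7 .12 .85 0 0 0'
python3 -m crank '-.7 .12 .85 0 0 0;-.7 .12 .85 0 0 0;-.7 .12 .85 0 0 0;-.7 .12 .85 0 0 0;-.7 .12 .85 0 0 0'
python3 -m crank '-.7 .12 .85 0 0 0;-.5 .08 .7 0 0 0;0 0 0 0 0 0;0 0 0 0 0 0;0 0 0 0 0 0'
cat >> h.py <<'E'
def chk(y0):
  for n in("scene","top"):
    s=snapshot(n); P=tow(cloud(s))*1000; hsv=cv2.cvtColor(s["image"],cv2.COLOR_RGB2HSV); g=cv2.inRange(hsv,(40,70,25),(90,255,255))>0
    m=g&(abs(P[...,1]-y0)<70)&(P[...,0]>-70)&(P[...,2]>75)&(P[...,2]<175)&(abs(P[...,1]+P[...,2]-y0-61)<14)
    q=P[m]; print(n,len(q),"y+z top",np.median(q[:,1]+q[:,2]).round(1),"x",np.percentile(q[:,0],[2,98]).round(),"zmax",np.percentile(q[:,2],98).round())
E
python3 - <<'E'
from h import *
plan(slot_tcp(2,.085,.029,.0018),RS,"pre"); plan(slot_tcp(2,.0,.029,.0018),RS,"home"); chk(-7.5)
E
```

```text
t: 17.0
tcp_pos: [0.6306, 0.1683, 0.1798]
tool_rot: [0.75, 0.576, -0.262, 0.191]
force: [0.2, -0.5, -1.1]
finger_gap: 0.552
gripper_force: 61.9
t: 17.5
tcp_pos: [0.6019, 0.02, 0.1657]
tool_rot: [0.747, 0.544, -0.309, 0.225]
force: [0.3, -0.3, -0.4]
finger_gap: 0.55
gripper_force: 61.9
t: 18.0
tcp_pos: [0.5572, -0.1963, 0.1449]
tool_rot: [0.747, 0.544, -0.309, 0.225]
force: [1.5, -0.0, -1.0]
finger_gap: 0.553
gripper_force: 61.9
t: 18.5
tcp_pos: [0.5423, -0.2706, 0.1361]
tool_rot: [0.747, 0.544, -0.308, 0.226]
force: [0.1, -0.2, 0.0]
finger_gap: 0.547
gripper_force: 62.1
pre t18.5 turn first [ 0.001 -0.001 -0.001] rows>=0.0 then shift [-0.017 -0.044  0.045] | F [ 0.1 -0.2  0. ] gap 0.55 gf 62 q [-0.3   0.75  1.6  -0.95  1.05  0.62]
home t18.5 turn first [ 0.001 -0.001 -0.001] rows>=0.0 then shift [ 2.108 -0.044  0.045] | F [ 0.1 -0.2  0. ] gap 0.55 gf 62 q [-0.3   0.75  1.6  -0.95  1.05  0.62]
scene 109 y+z top 57.1 x [-53.  -2.] zmax 136.0
top 99 y+z top 59.3 x [-50.  -6.] zmax 139.0
```

```bash
python3 -m crank '0 -.07 .065 0 0 0;.3 0 0 0 0 0;.4 0 0 0 0 0;.4 0 0 0 0 0;.4 0 0 0 0 0'
python3 -m crank '.3 0 0 0 0 0;.15 0 0 0 0 0;.05 0 0 0 0 0;0 0 0 0 0 0;0 0 0 0 0 0'
python3 -c "
from h import *
plan(slot_tcp(2,.0,.029,.0018),RS,'home')"
python3 -m crank '.03 0 0 0 0 0;.03 0 0 0 0 0;0 0 0 0 0 0;0 0 0 0 0 0;0 0 0 0 0 0'
```

```text
t: 19.1
tcp_pos: [0.5526, -0.2306, 0.0915]
tool_rot: [0.747, 0.544, -0.308, 0.226]
force: [-0.3, -0.7, -0.7]
finger_gap: 0.553
gripper_force: 62.2
t: 19.6
tcp_pos: [0.5569, -0.2191, 0.0792]
tool_rot: [0.748, 0.543, -0.308, 0.226]
force: [0.0, 0.8, -1.0]
finger_gap: 0.552
gripper_force: 62.2
home t19.6 turn first [ 0.001 -0.    -0.002] rows>=0.0 then shift [ 0.156  0.005 -0.015] | F [ 0.   0.8 -1. ] gap 0.55 gf 62 q [-0.21  0.85  1.58 -0.94  1.06  0.74]
t: 20.1
tcp_pos: [0.5572, -0.2171, 0.0772]
tool_rot: [0.748, 0.543, -0.308, 0.226]
force: [0.0, -0.1, -0.6]
finger_gap: 0.553
gripper_force: 62.2
```

```bash
python3 -m crank '.03 0 0 0 0 0;.03 0 0 0 0 0;.03 0 0 0 0 0;0 0 0 0 0 0;0 0 0 0 0 0'
python3 -m crank '.03 0 0 0 0 0;.02 0 0 0 0 0;0 0 0 0 0 0;0 0 0 0 0 0;0 0 0 0 0 0'
```

```text
t: 20.6
tcp_pos: [0.558, -0.2149, 0.075]
tool_rot: [0.747, 0.543, -0.309, 0.226]
force: [-0.6, -2.0, 2.4]
finger_gap: 0.549
gripper_force: 62.3
t: 21.1
tcp_pos: [0.5583, -0.2142, 0.0743]
tool_rot: [0.747, 0.543, -0.309, 0.227]
force: [-1.5, -3.8, 4.7]
finger_gap: 0.55
gripper_force: 62.4
```

```bash
python3 -m crank '0 0 0 0 0 0;0 0 0 0 0 0;0 0 0 0 0 0;0 0 0 0 0 0;0 0 0 0 0 0' 0.8
python3 -m crank '0 0 -.3 0 0 0;0 0 -.6 0 0 0;0 0 -.8 0 0 0;0 0 -.8 0 0 0;0 0 -.8 0 0 0' 1
python3 -m crank '0 0 -.8 0 .09 0;0 0 -.5 0 .09 0;0 0 0 0 .09 0;0 0 0 0 .09 0;0 0 0 0 .09 0'
python3 - <<'E'
from h import *
chk(-12);chk(-54)
s=snapshot("top");blanks(s)
plan([.471,.2036,.15],Rdown(77.7))
E
```

```text
t: 21.6
tcp_pos: [0.5585, -0.213, 0.0728]
tool_rot: [0.747, 0.543, -0.308, 0.226]
force: [0.6, 0.6, 0.0]
finger_gap: 0.902
gripper_force: 0.0
t: 22.1
tcp_pos: [0.5872, -0.1229, 0.1679]
tool_rot: [0.748, 0.543, -0.308, 0.226]
force: [0.2, 0.1, -0.2]
finger_gap: 1.003
gripper_force: 0.0
t: 22.6
tcp_pos: [0.5983, -0.0902, 0.2074]
tool_rot: [0.807, 0.589, -0.027, 0.024]
force: [0.0, -1.1, -0.7]
finger_gap: 0.998
gripper_force: 0.0
scene 130 y+z top 46.9 x [-54.  -5.] zmax 90.0
top 79 y+z top 47.4 x [-56. -11.] zmax 94.0
scene 124 y+z top 5.2 x [-55.  -5.] zmax 90.0
top 74 y+z top 6.4 x [-57. -11.] zmax 93.0
blank [248. 224.] xy 474 231 size 93 46 yaw 77.1
blank [373. 204.] xy 556 -234 size 98 54 yaw 72.3
 t22.9 turn first [-0.001  0.051 -0.062] rows>=0.8 then shift [ 6.521 -4.65   1.381] | F [-1.  -0.4  0. ] gap 1.00 gf 0 q [-0.3   0.53  1.51 -0.09  1.1   0.06]
```

```bash
python3 -m crank '0 0 0 0 .051 -.062;.4 -.3 .1 0 0 0;.8 -.57 .15 0 0 0;.8 -.57 .15 0 0 0;.8 -.57 .15 0 0 0'
python3 -m crank '.8 -.57 .15 0 0 0;.8 -.57 .15 0 0 0;.8 -.57 .15 0 0 0;.8 -.57 .15 0 0 0;.5 -.36 .15 0 0 0'
python3 -m crank '0 0 0 0 0 0;0 0 0 0 0 0;0 0 0 0 0 0;0 0 0 0 0 0;0 0 0 0 0 0'
python3 - <<'E'
from h import *
s=snapshot("wrist"); blanks(s,True); plan([.471,.2036,.001],Rdown(77.7))
E
```

```text
t: 23.35
tcp_pos: [0.5419, 0.0379, 0.1826]
tool_rot: [0.778, 0.628, -0.0, -0.001]
force: [0.6, 0.4, 0.2]
finger_gap: 1.0
gripper_force: 0.0
t: 23.85
tcp_pos: [0.4688, 0.2061, 0.1531]
tool_rot: [0.777, 0.629, -0.0, -0.001]
force: [-0.0, -0.9, -0.0]
finger_gap: 1.0
gripper_force: 0.0
t: 24.35
tcp_pos: [0.472, 0.2016, 0.154]
tool_rot: [0.779, 0.626, 0.001, -0.001]
force: [-0.7, -0.9, 0.2]
finger_gap: 0.998
gripper_force: 0.0
blank [321. 151.] xy 476 231 size 93 48 yaw 77.5
 t24.4 turn first [ 0.    -0.001 -0.001] rows>=0.0 then shift [ 0.044 -0.031  3.824] | F [-0.3 -0.3  0.7] gap 0.99 gf 0 q [0.18 0.49 1.79 0.   0.86 0.4 ]
```

```bash
python3 -m crank '.03 -.03 .5 0 0 0;0 0 .8 0 0 0;0 0 .8 0 0 0;0 0 .8 0 0 0;0 0 .5 0 0 0'
python3 -m crank '0 0 .3 0 0 0;0 0 .12 0 0 0;0 0 0 0 0 0;0 0 0 0 0 0;0 0 0 0 0 0'
python3 -m crank '0 0 0 0 0 0;0 0 0 0 0 0;0 0 0 0 0 0;0 0 0 0 0 0;0 0 0 0 0 0' -1 60
python3 -m crank '0 0 0 0 0 0;0 0 0 0 0 0;0 0 0 0 0 0;0 0 0 0 0 0;0 0 0 0 0 0'
python3 -m crank '0 0 -.2 0 0 0;0 0 -.5 0 0 0;0 0 -.8 0 0 0;0 0 -.8 0 0 0;0 0 -.8 0 0 0'
python3 -m crank '0 0 -.8 0 0 0;0 0 -.6 0 0 0;0 0 0 0 0 0;0 0 0 0 0 0;0 0 0 0 0 0'
python3 - <<'E'
from h import *
plan(slot_tcp(1,.085,.028,.003),RS,"pre")
E
```

```text
t: 24.9
tcp_pos: [0.47, 0.2033, 0.016]
tool_rot: [0.779, 0.627, -0.0, -0.001]
force: [0.4, 0.3, 2.0]
finger_gap: 1.001
gripper_force: 0.0
t: 25.4
tcp_pos: [0.4712, 0.2043, 0.0021]
tool_rot: [0.779, 0.627, 0.002, -0.0]
force: [-0.4, -0.3, -0.4]
finger_gap: 0.999
gripper_force: 0.0
t: 25.9
tcp_pos: [0.4706, 0.2043, 0.0021]
tool_rot: [0.779, 0.627, 0.001, -0.001]
force: [-1.3, 0.3, 7.4]
finger_gap: 0.553
gripper_force: 60.3
t: 26.4
tcp_pos: [0.4707, 0.2043, 0.0021]
tool_rot: [0.779, 0.627, 0.001, -0.001]
force: [-1.3, -0.4, 8.5]
finger_gap: 0.549
gripper_force: 60.3
t: 26.9
tcp_pos: [0.4698, 0.2038, 0.1263]
tool_rot: [0.779, 0.627, 0.0, -0.001]
force: [-0.2, -0.1, -1.8]
finger_gap: 0.553
gripper_force: 61.9
t: 27.4
tcp_pos: [0.4692, 0.2036, 0.1799]
tool_rot: [0.779, 0.627, -0.0, -0.001]
force: [1.0, 0.0, -1.7]
finger_gap: 0.553
gripper_force: 61.9
pre t27.4 turn first [ 0.022 -0.5    0.059] rows>=5.3 then shift [-6.054  5.338  7.686] | F [ 1.   0.  -1.7] gap 0.55 gf 62 q [0.19 0.45 1.77 0.   0.93 0.4 ]
```

```bash
python3 -m crank '0 0 0 .004 -.084 .01;0 0 0 .004 -.084 .01;0 0 0 .004 -.083 .01;0 0 0 .004 -.083 .01;0 0 0 .004 -.083 .01'
python3 -m crank '0 0 0 .002 -.083 .009;-.3 .25 .3 0 0 0;-.5 .445 .64 0 0 0;-.5 .445 .64 0 0 0;-.5 .445 .64 0 0 0'
python3 -m crank '-.5 .445 .64 0 0 0;-.5 .445 .64 0 0 0;-.5 .445 .64 0 0 0;-.5 .445 .64 0 0 0;-.5 .445 .64 0 0 0'
python3 -m crank '-.5 .445 .64 0 0 0;-.5 .445 .64 0 0 0;-.5 .445 .64 0 0 0;-.25 .19 .3 0 0 0;0 0 0 0 0 0'
python3 -m crank '0 0 0 0 0 0;0 0 0 0 0 0;0 0 0 0 0 0;0 0 0 0 0 0;0 0 0 0 0 0'
python3 - <<'E'
from h import *
plan(slot_tcp(1,.085,.0272,.0018),RS,"pre"); chk(34.5)
E
```

```text
t: 27.9
tcp_pos: [0.47, 0.2041, 0.1799]
tool_rot: [0.761, 0.563, -0.262, 0.19]
force: [0.3, -0.0, -1.9]
finger_gap: 0.552
gripper_force: 61.9
t: 28.4
tcp_pos: [0.4954, 0.0743, 0.1677]
tool_rot: [0.747, 0.545, -0.309, 0.225]
force: [0.8, 0.8, 0.4]
finger_gap: 0.555
gripper_force: 61.9
t: 28.9
tcp_pos: [0.5304, -0.1067, 0.148]
tool_rot: [0.747, 0.544, -0.308, 0.225]
force: [1.1, -0.4, -1.0]
finger_gap: 0.554
gripper_force: 61.9
t: 29.4
tcp_pos: [0.5538, -0.2326, 0.1349]
tool_rot: [0.748, 0.543, -0.309, 0.224]
force: [-0.9, -0.4, -0.8]
finger_gap: 0.551
gripper_force: 61.9
t: 29.9
tcp_pos: [0.5554, -0.2292, 0.136]
tool_rot: [0.747, 0.545, -0.308, 0.226]
force: [0.5, 0.4, -1.7]
finger_gap: 0.553
gripper_force: 61.9
pre t29.9 turn first [ 0.002 -0.001  0.   ] rows>=0.0 then shift [ 0.001 -0.037  0.067] | F [ 0.5  0.4 -1.7] gap 0.55 gf 62 q [-0.23  0.76  1.57 -0.91  1.1   0.64]
scene 109 y+z top 100.2 x [-54.  -3.] zmax 139.0
top 106 y+z top 100.2 x [-49.  -8.] zmax 138.0
```

```bash
python3 -m crank '0 -.06 .07 0 0 0;.3 0 0 0 0 0;.4 0 0 0 0 0;.4 0 0 0 0 0;.4 0 0 0 0 0'
python3 -m crank '.3 0 0 0 0 0;.15 0 0 0 0 0;.08 0 0 0 0 0;.03 0 0 0 0 0;0 0 0 0 0 0'
python3 -m crank '.03 0 0 0 0 0;.03 0 0 0 0 0;0 0 0 0 0 0;0 0 0 0 0 0;0 0 0 0 0 0'
python3 -c "
from h import *
plan(slot_tcp(1,.0,.0272,.0018),RS,'home')"
```

```text
t: 30.5
tcp_pos: [0.5655, -0.1895, 0.09]
tool_rot: [0.747, 0.544, -0.308, 0.225]
force: [0.4, 0.6, -0.5]
finger_gap: 0.544
gripper_force: 61.9
t: 31.0
tcp_pos: [0.5703, -0.1759, 0.076]
tool_rot: [0.747, 0.544, -0.308, 0.226]
force: [0.2, -0.2, -0.3]
finger_gap: 0.553
gripper_force: 61.9
t: 31.5
tcp_pos: [0.5707, -0.1743, 0.0742]
tool_rot: [0.747, 0.544, -0.308, 0.226]
force: [0.1, 0.2, -1.2]
finger_gap: 0.555
gripper_force: 62.0
home t31.5 turn first [ 0.002 -0.001 -0.   ] rows>=0.0 then shift [ 0.025  0.019 -0.018] | F [ 0.1  0.2 -1.2] gap 0.56 gf 62 q [-0.14  0.87  1.54 -0.89  1.11  0.75]
```

```bash
python3 -m crank '.03 0 0 0 0 0;.03 0 0 0 0 0;0 0 0 0 0 0;0 0 0 0 0 0;0 0 0 0 0 0'
python3 -m crank '.03 0 0 0 0 0;.02 0 0 0 0 0;0 0 0 0 0 0;0 0 0 0 0 0;0 0 0 0 0 0'
```

```text
t: 32.0
tcp_pos: [0.5711, -0.1734, 0.0733]
tool_rot: [0.747, 0.544, -0.309, 0.226]
force: [-1.2, -4.5, 5.0]
finger_gap: 0.553
gripper_force: 62.1
t: 32.5
tcp_pos: [0.5715, -0.1726, 0.0727]
tool_rot: [0.747, 0.543, -0.31, 0.227]
force: [-1.9, -5.0, 8.3]
finger_gap: 0.554
gripper_force: 62.2
```

```bash
python3 -m crank '0 0 0 0 0 0;0 0 0 0 0 0;0 0 0 0 0 0;0 0 0 0 0 0;0 0 0 0 0 0' 0.8
python3 -m crank '0 0 -.3 0 0 0;0 0 -.6 0 0 0;0 0 -.8 0 0 0;0 0 -.8 0 0 0;0 0 -.8 0 0 0' 1
python3 -m crank '0 0 -.8 0 .09 0;0 0 -.5 0 .09 0;0 0 0 0 .09 0;0 0 0 0 .09 0;0 0 0 0 .09 0'
python3 - <<'E'
from h import *
for y in(30,-12,-54): chk(y)
plan([.47,.34,.2],Rdown(33.7))
for n in("top","scene"):
    s=snapshot(n); blanks(s); P=cloud(s)*1000; m=(s["depth"]>0)&(P[...,2]>60)&(P[...,2]<105)&(P[...,0]>480)&(P[...,0]<850)&(P[...,1]>300)&(P[...,1]<620)
    g=s["image"].astype(int); sat=g.max(-1)-g.min(-1); q=P[m&(sat<25)]
    # three pipes: rotate and cluster
    for th in(33,33.5,34,34.5):
        c,sn=np.cos(np.deg2rad(th)),np.sin(np.deg2rad(th)); a=q[:,0]*c+q[:,1]*sn; b=-q[:,0]*sn+q[:,1]*c
        hist=np.histogram(b,60)[0]; 
        # offset of top points for each pipe
        t=q[:,2]>90; print(n,th,[round(float(x),1) for x in np.percentile(b,[1,99])],"len",np.percentile(a,[1,99]).round(), "score",(hist**2).sum())
E
```

```text
t: 33.0
tcp_pos: [0.5717, -0.1708, 0.0705]
tool_rot: [0.747, 0.544, -0.308, 0.226]
force: [0.6, 1.1, 0.1]
finger_gap: 0.899
gripper_force: 0.0
t: 33.5
tcp_pos: [0.6003, -0.0808, 0.1658]
tool_rot: [0.747, 0.544, -0.308, 0.226]
force: [0.3, -0.5, 1.6]
finger_gap: 1.0
gripper_force: 0.0
t: 34.0
tcp_pos: [0.6115, -0.0482, 0.2053]
tool_rot: [0.807, 0.589, -0.027, 0.023]
force: [0.2, -0.2, -0.9]
finger_gap: 0.997
gripper_force: 0.0
scene 119 y+z top 88.6 x [-54.  -7.] zmax 90.0
top 76 y+z top 89.1 x [-57. -13.] zmax 93.0
scene 131 y+z top 46.6 x [-54.  -6.] zmax 90.0
top 82 y+z top 48.7 x [-56. -11.] zmax 92.0
scene 130 y+z top 5.7 x [-58. -10.] zmax 92.0
top 85 y+z top 6.1 x [-61. -16.] zmax 93.0
 t34.3 turn first [0.018 0.048 0.428] rows>=4.5 then shift [  2.464 -10.025   0.071] | F [-0.1  0.2  0.2] gap 1.00 gf 0 q [-0.22  0.55  1.48 -0.09  1.12  0.13]
top 33 [-35.3, 100.2] len [643. 971.] score 177654
top 33.5 [-41.2, 93.3] len [644. 971.] score 179676
top 34 [-47.5, 86.6] len [644. 971.] score 178176
top 34.5 [-54.6, 79.4] len [644. 971.] score 176410
scene 33 [-39.6, 92.5] len [647. 971.] score 478283
scene 33.5 [-45.3, 85.3] len [647. 971.] score 499063
scene 34 [-51.2, 77.9] len [647. 972.] score 497533
scene 34.5 [-58.9, 70.8] len [647. 972.] score 488539
```

```bash
python3 -m crank '0 0 0 .004 .01 .088;0 0 0 .004 .01 .088;0 0 0 .004 .01 .088;0 0 0 .004 .01 .088;0 0 0 .002 .008 .076'
python3 -m crank '.1 -.4 0 0 0 0;.2 -.8 0 0 0 0;.2 -.8 0 0 0 0;.2 -.8 0 0 0 0;.2 -.8 0 0 0 0'
python3 -m crank '.2 -.8 0 0 0 0;.2 -.8 0 0 0 0;.2 -.8 0 0 0 0;.2 -.8 0 0 0 0;.2 -.8 0 0 0 0'
python3 -m crank '.2 -.8 0 0 0 0;.2 -.8 0 0 0 0;.1 -.8 0 0 0 0;0 0 0 0 0 0;0 0 0 0 0 0'
python3 - <<'E'
from h import *
plan([.47,.34,.2],Rdown(33.7))
s=snapshot("wrist"); save(s,"wrist3"); np.save("w3.npy",s,allow_pickle=True)
E
```

```text
t: 34.9
tcp_pos: [0.6107, -0.0482, 0.2025]
tool_rot: [0.958, 0.288, -0.0, -0.001]
force: [0.1, -0.1, 0.5]
finger_gap: 0.996
gripper_force: 0.0
t: 35.4
tcp_pos: [0.5593, 0.0934, 0.203]
tool_rot: [0.957, 0.292, -0.0, -0.001]
force: [1.2, 0.5, 1.1]
finger_gap: 1.001
gripper_force: 0.0
t: 35.9
tcp_pos: [0.5034, 0.2486, 0.2033]
tool_rot: [0.957, 0.292, -0.0, -0.001]
force: [0.7, -0.5, -0.4]
finger_gap: 1.001
gripper_force: 0.0
t: 36.4
tcp_pos: [0.4673, 0.3382, 0.2033]
tool_rot: [0.956, 0.292, -0.0, -0.0]
force: [-0.4, -0.4, 0.3]
finger_gap: 0.999
gripper_force: 0.0
 t36.4 turn first [-0.     0.     0.003] rows>=0.0 then shift [0.082 0.    0.084] | F [-0.4 -0.4  0.3] gap 1.00 gf 0 q [0.43 0.5  1.59 0.   1.06 1.41]
```

View pics/wrist3.png

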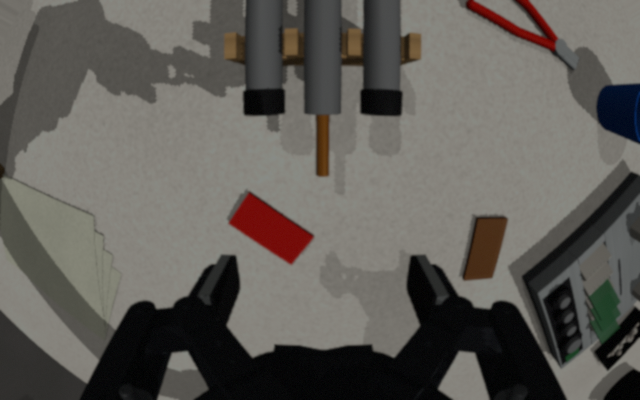

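```bash
cat >> h.py <<'E'
TH=np.deg2rad(33.7)
def rodcs(s,z=.076):
    h=cv2.cvtColor(s["image"],cv2.COLOR_RGB2HSV); m=cv2.inRange(h,(5,110,60),(20,255,255)); k,l,t,c=cv2.connectedComponentsWithStats(m)
    return m,l,t,c
E
python3 - <<'E'
from h import *
s=np.load("w3.npy",allow_pickle=True).item(); m,l,t,c=rodcs(s)
i=l[150,322]; ys=np.where((l==i).any(1))[0]; print(ys.min(),ys.max())
pts=[]
for y in range(ys.min(),ys.max()+1):
    xs=np.where(l[y]==i)[0]; pts.append(onplane(s,xs.mean(),y,.076,True)*1000)
pts=np.array(pts); print(pts[0],pts[-1]); d=pts[4]-pts[-4]; print("ang",np.degrees(np.arctan2(d[1],d[0])))
p2=np.array([onplane(s,x,y,.096,True)*1000 for x,y in((305,112),(341,112))]); print("mouth edges top",p2)
tip=pts[-1]/1000; x=np.array([np.cos(TH),np.sin(TH),0])
print("protr on axis", np.linalg.norm(pts[0]-pts[-1]))
E
```

```text
115 175
[520.81704915 375.57273504  76.        ] [476.18310245 345.56413415  76.        ]
ang 33.37303399754722
mouth edges top [[516.21181817 389.27727703  96.        ]
 [532.23630259 365.45850594  96.        ]]
protr on axis 53.78387607148122
```

```bash
python3 -m crank '.5 -.04 .3 0 0 0;.44 0 .6 0 0 0;0 0 .8 0 0 0;0 0 .6 0 0 0;0 0 0 0 0 0' -0.06 40
python3 - <<'E'
from h import *
plan([.4977,.3605,.057],Rdown(33.6))
s=snapshot("wrist"); save(s,"wrist4",(160,60,480,400),2)
E
```

```text
t: 36.95
tcp_pos: [0.4973, 0.3567, 0.108]
tool_rot: [0.957, 0.289, -0.004, 0.0]
force: [-0.6, -0.4, -0.8]
finger_gap: 0.471
gripper_force: 0.0
 t37.0 turn first [-0.001  0.005 -0.   ] rows>=0.1 then shift [ 0.06  -0.073  1.276] | F [-0.6 -0.4 -0.8] gap 0.47 gf 0 q [0.44 0.67 1.56 0.   0.92 1.42]
```

View pics/wrist4.png

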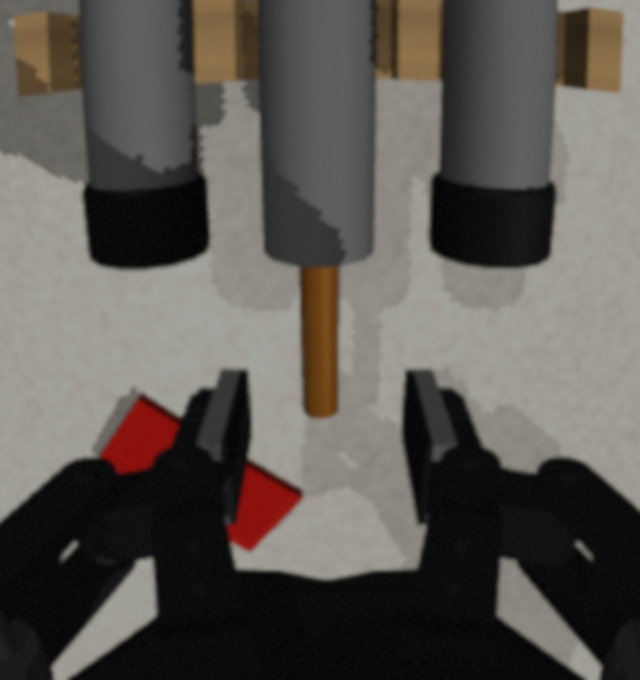

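```bash
python3 -m crank '.06 -.05 .5 0 0 0;0 0 .5 0 0 0;0 0 .27 0 0 0;0 0 0 0 0 0;0 0 0 0 0 0'
python3 -c "
from h import *
plan([.4977,.3605,.057],Rdown(33.6))"
python3 -m crank '0 0 0 0 0 0;0 0 0 0 0 0;0 0 0 0 0 0;0 0 0 0 0 0;0 0 0 0 0 0' -1 30
python3 -m crank '0 0 0 0 0 0;0 0 0 0 0 0;0 0 0 0 0 0;0 0 0 0 0 0;0 0 0 0 0 0'
```

```text
t: 37.5
tcp_pos: [0.5011, 0.3623, 0.062]
tool_rot: [0.957, 0.289, 0.001, -0.001]
force: [-0.9, -1.1, 0.4]
finger_gap: 0.469
gripper_force: 0.0
 t37.5 turn first [-0.001 -0.002  0.   ] rows>=0.0 then shift [-0.096 -0.01   0.124] | F [-0.9 -1.1  0.4] gap 0.47 gf 0 q [0.44 0.74 1.57 0.   0.82 1.43]
t: 38.0
tcp_pos: [0.5009, 0.3624, 0.0618]
tool_rot: [0.957, 0.289, 0.001, -0.001]
force: [-0.1, 0.2, 5.2]
finger_gap: 0.127
gripper_force: 29.4
t: 38.5
tcp_pos: [0.5009, 0.3624, 0.0616]
tool_rot: [0.957, 0.289, 0.001, -0.001]
force: [0.4, -0.1, 5.7]
finger_gap: 0.133
gripper_force: 29.5
```

```bash
python3 -m crank '-.1 0 0 0 0 0;-.3 0 0 0 0 0;-.4 0 0 0 0 0;-.4 0 0 0 0 0;-.4 0 0 0 0 0'
python3 -m crank '-.4 0 0 0 0 0;-.4 0 0 0 0 0;-.3 0 0 0 0 0;-.05 0 0 0 0 0;0 0 0 0 0 0'
python3 - <<'E'
from h import *
s,c,Rm=st(); print("mouth dist",((np.array([.521,.376])-c[:2])@[np.cos(TH),np.sin(TH)]).round(4))
s=snapshot("wrist"); save(s,"wrist5",(160,60,480,400),2)
E
```

```text
t: 39.0
tcp_pos: [0.4471, 0.3267, 0.0608]
tool_rot: [0.957, 0.289, 0.001, -0.001]
force: [0.8, 0.6, 1.3]
finger_gap: 0.126
gripper_force: 29.2
t: 39.5
tcp_pos: [0.4075, 0.3007, 0.0604]
tool_rot: [0.957, 0.289, -0.001, -0.001]
force: [-2.2, -0.5, 0.3]
finger_gap: 0.128
gripper_force: 29.2
mouth dist 0.1362
```

View pics/wrist5.png

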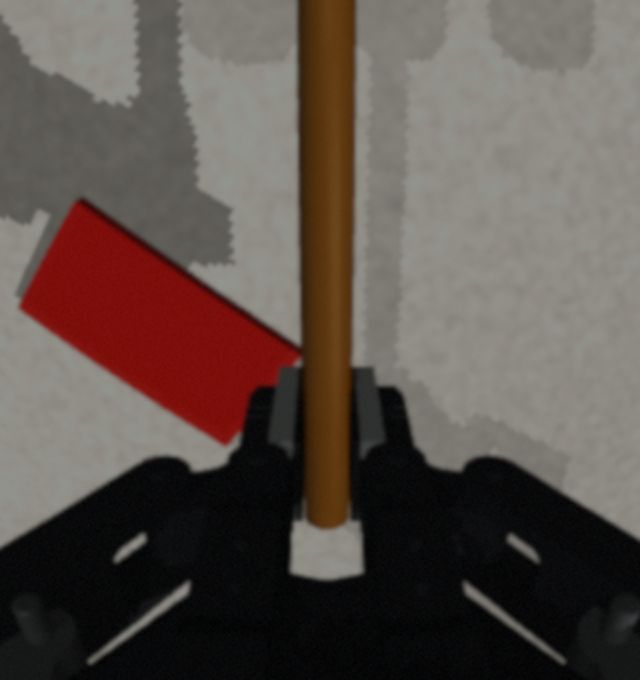

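```bash
python3 -m crank '0 0 0 0 0 0;0 0 0 0 0 0;0 0 0 0 0 0;0 0 0 0 0 0;.2 0 0 0 0 0' -0.2
python3 -m crank '.4 0 0 0 0 0;.5 0 0 0 0 0;.5 0 0 0 0 0;.5 0 0 0 0 0;.4 0 0 0 0 0'
python3 -m crank '.1 0 0 0 0 0;0 0 0 0 0 0;0 0 0 0 0 0;0 0 0 0 0 0;0 0 0 0 0 0'
python3 - <<'E'
from h import *
s,c,Rm=st(); print("mouth dist",((np.array([.521,.376])-c[:2])@[np.cos(TH),np.sin(TH)]).round(4))
for n in("top","scene"):
    s=snapshot(n); m,l,t,c=rodcs(s)
    for i in range(1,len(t)):
        if t[i,4]>8 and abs(onplane(s,*c[i],.076)[:2]-[.45,.33]).max()<.08:
            ys,xs=np.where(l==i); P=np.array([onplane(s,x,y,.076)[:2] for x,y in zip(xs,ys)]); a=P@[np.cos(TH),np.sin(TH)]; print(n,t[i],"a range rel mouth",(a.min()-np.array([.521,.376])@[np.cos(TH),np.sin(TH)]).round(4))
E
```

```text
t: 40.05
tcp_pos: [0.4144, 0.3053, 0.0606]
tool_rot: [0.957, 0.289, -0.001, -0.001]
force: [0.9, 0.3, -0.1]
finger_gap: 0.397
gripper_force: 0.0
t: 40.55
tcp_pos: [0.4938, 0.3577, 0.0611]
tool_rot: [0.957, 0.289, 0.001, -0.001]
force: [-0.1, 0.9, -0.2]
finger_gap: 0.401
gripper_force: 0.0
t: 41.05
tcp_pos: [0.4946, 0.3584, 0.0608]
tool_rot: [0.957, 0.289, -0.0, -0.001]
force: [1.0, -0.5, 0.6]
finger_gap: 0.398
gripper_force: 0.0
mouth dist 0.0317
top [210 220  19  30  78] a range rel mouth -0.164
scene [377 112  31  15 113] a range rel mouth -0.1625
scene [417 129   8   5  21] a range rel mouth -0.0229
```

```bash
python3 -m crank '0 0 0 0 0 0;0 0 0 0 0 0;0 0 0 0 0 0;0 0 0 0 0 0;0 0 0 0 0 0' -1 30
python3 -m crank '0 0 0 0 0 0;-.1 0 0 0 0 0;-.3 0 0 0 0 0;-.3 0 0 0 0 0;-.3 0 0 0 0 0'
python3 -m crank '-.3 0 0 0 0 0;-.25 0 0 0 0 0;-.1 0 0 0 0 0;0 0 0 0 0 0;0 0 0 0 0 0'
python3 -m crank '0 0 0 0 0 0;0 0 0 0 0 0;0 0 0 0 0 0;0 0 0 0 0 0;0 0 0 0 0 0' -0.2
python3 -m crank '.2 0 0 0 0 0;.4 0 0 0 0 0;.5 0 0 0 0 0;.4 0 0 0 0 0;.15 0 0 0 0 0'
python3 -m crank '0 0 0 0 0 0;0 0 0 0 0 0;0 0 0 0 0 0;0 0 0 0 0 0;0 0 0 0 0 0'
cat >> h.py <<'E'
MA=np.array([.521,.376])@[np.cos(TH),np.sin(TH)]
E
python3 - <<'E'
from h import *
s,c,Rm=st(); print("mouth dist",MA-c[:2]@[np.cos(TH),np.sin(TH)])
for n in("top","scene"):
    s=snapshot(n); m,l,t,c=rodcs(s)
    for i in range(1,len(t)):
        if t[i,4]>8 and abs(onplane(s,*c[i],.076)[:2]-[.43,.31]).max()<.1:
            ys,xs=np.where(l==i); P=np.array([onplane(s,x,y,.07)[:2] for x,y in zip(xs,ys)]); a=P@[np.cos(TH),np.sin(TH)]; print(n,t[i],"tip rel mouth",(a.min()-MA).round(4))
    if n=="scene": save(s,"sc6",(330,60,490,180),5)
E
```

```text
t: 41.65
tcp_pos: [0.4952, 0.3588, 0.0609]
tool_rot: [0.957, 0.289, 0.0, -0.001]
force: [-0.8, -0.2, 0.8]
finger_gap: 0.126
gripper_force: 29.2
t: 42.15
tcp_pos: [0.4616, 0.3364, 0.0608]
tool_rot: [0.957, 0.289, 0.001, -0.001]
force: [0.1, -0.5, -1.6]
finger_gap: 0.12
gripper_force: 29.2
t: 42.65
tcp_pos: [0.4408, 0.3225, 0.0609]
tool_rot: [0.957, 0.289, 0.001, -0.001]
force: [-0.1, 0.3, -0.6]
finger_gap: 0.125
gripper_force: 29.2
t: 43.15
tcp_pos: [0.4404, 0.3223, 0.0608]
tool_rot: [0.957, 0.289, 0.0, -0.001]
force: [0.2, 0.3, 0.5]
finger_gap: 0.402
gripper_force: 0.0
t: 43.65
tcp_pos: [0.4977, 0.3601, 0.0612]
tool_rot: [0.957, 0.289, 0.002, -0.001]
force: [-0.4, 0.3, -0.3]
finger_gap: 0.401
gripper_force: 0.0
t: 44.15
tcp_pos: [0.4949, 0.3586, 0.0609]
tool_rot: [0.957, 0.289, 0.0, -0.001]
force: [0.3, 0.4, 0.5]
finger_gap: 0.398
gripper_force: 0.0
mouth dist 0.031371666884668414
top [210 219  30  46 120] tip rel mouth -0.228
scene [359 108  49  20 171] tip rel mouth -0.2245
scene [417 129   8   5  23] tip rel mouth -0.0239
```

View pics/sc6.png

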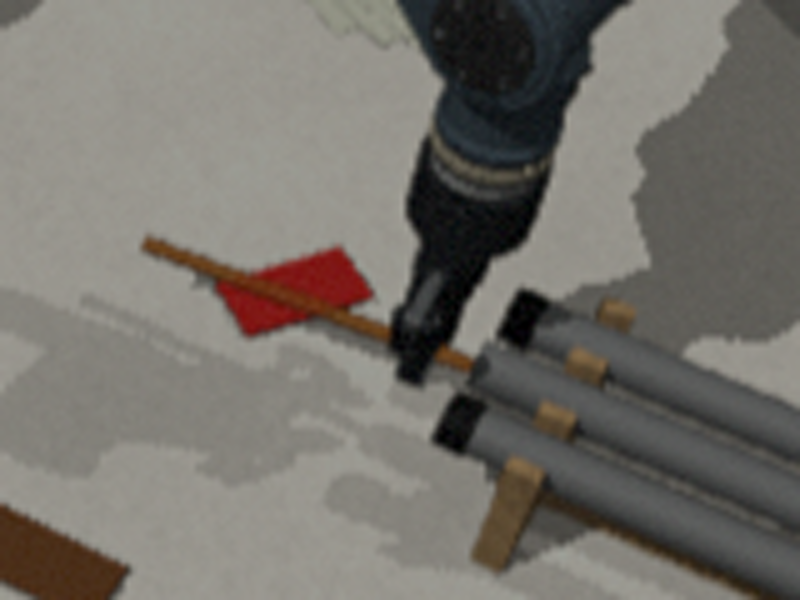

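```bash
python3 -m crank '.1 0 0 0 0 0;0 0 0 0 0 0;0 0 0 0 0 0;0 0 0 0 0 0;0 0 0 0 0 0'
python3 -m crank '0 0 0 0 0 0;0 0 0 0 0 0;0 0 0 0 0 0;0 0 0 0 0 0;0 0 0 0 0 0' -1 40
python3 -m crank '0 0 0 0 0 0;-.1 0 0 0 0 0;-.3 0 0 0 0 0;-.4 0 0 0 0 0;-.4 0 0 0 0 0'
python3 -m crank '-.4 0 0 0 0 0;-.4 0 0 0 0 0;-.4 0 0 0 0 0;-.4 0 0 0 0 0;-.4 0 0 0 0 0'
python3 -m crank '-.4 0 0 0 0 0;-.4 0 0 0 0 0;-.3 0 0 0 0 0;-.1 0 0 0 0 0;0 0 0 0 0 0'
python3 - <<'E'
from h import *
s,c,Rm=st(); print("mouth dist",MA-c[:2]@[np.cos(TH),np.sin(TH)])
for n in("top","scene"):
    s=snapshot(n); P=cloud(s)*1000; m,l,t,c=rodcs(s)
    for i in range(1,len(t)):
        q=P[(l==i)&(P[...,2]>30)&(P[...,2]<110)]
        if len(q)>20:
            a=q[:,0]*np.cos(TH)+q[:,1]*np.sin(TH)-MA*1000; b=-q[:,0]*np.sin(TH)+q[:,1]*np.cos(TH)
            if abs(b.mean()-25)<25: print(n,t[i],"a",a.min().round(),a.max().round(),"slope z",np.polyfit(a,q[:,2],1).round(3),"b",np.polyfit(a,b,1).round(3))
E
```

```text
t: 44.75
tcp_pos: [0.4985, 0.361, 0.0608]
tool_rot: [0.957, 0.289, 0.0, -0.001]
force: [0.2, -0.2, -0.4]
finger_gap: 0.399
gripper_force: 0.0
t: 45.25
tcp_pos: [0.4986, 0.3611, 0.0609]
tool_rot: [0.957, 0.289, 0.0, -0.001]
force: [-0.3, 0.2, 0.7]
finger_gap: 0.121
gripper_force: 38.9
t: 45.75
tcp_pos: [0.458, 0.3339, 0.0605]
tool_rot: [0.957, 0.289, 0.0, -0.001]
force: [0.5, -0.2, -0.8]
finger_gap: 0.122
gripper_force: 39.0
t: 46.25
tcp_pos: [0.3913, 0.2896, 0.0607]
tool_rot: [0.957, 0.289, 0.0, -0.001]
force: [0.8, 0.3, -1.9]
finger_gap: 0.119
gripper_force: 39.0
t: 46.75
tcp_pos: [0.3519, 0.2634, 0.0607]
tool_rot: [0.957, 0.289, 0.0, -0.001]
force: [-0.1, 0.4, -1.2]
finger_gap: 0.125
gripper_force: 39.0
mouth dist 0.20315053598520372
top [166 140   6   7  26] a 261.0 285.0 slope z [2.2000e-02 8.7607e+01] b [  0.186 -49.728]
top [197 188   6   8  29] a 51.0 73.0 slope z [7.8000e-02 8.8919e+01] b [-0.046  3.295]
top [213 226  15  21  53] a -150.0 -70.0 slope z [  0.139 102.689] b [-0.024 22.237]
top [238 263  28  44 111] a -404.0 -225.0 slope z [7.5000e-02 9.4279e+01] b [-1.0000e-03  2.4491e+01]
scene [314  88  47  20 128] a -403.0 -222.0 slope z [8.8000e-02 9.6524e+01] b [-1.1000e-02  1.7149e+01]
scene [370 108  36  16 126] a -190.0 -66.0 slope z [9.2000e-02 9.5815e+01] b [-5.0000e-03  1.9859e+01]
scene [443 131   8   5  27] a 52.0 73.0 slope z [4.3000e-02 9.1347e+01] b [1.4000e-02 4.3556e+01]
scene [509 159   9   6  29] a 262.0 282.0 slope z [4.4000e-02 8.1786e+01] b [-2.8000e-02  5.3169e+01]
```

```bash
cat >> h.py <<'E'
RR=Rdown(72.1)@R.from_rotvec([0,-.085,0]).as_matrix()
def restp(z,dx=0,dy=0): return w2([.09+dx,.032+dy,z])
E
python3 -m crank '0 0 -.2 0 0 0;0 0 -.6 0 0 0;0 0 -.8 0 0 0;0 0 -.8 0 0 0;0 0 -.8 0 0 0'
python3 -m crank '0 0 -.3 0 0 0;0 0 0 0 -.027 0;0 0 0 0 -.027 0;0 0 0 0 0 0;0 0 0 0 0 0'
python3 - <<'E'
from h import *
plan(restp(.2),RR)
E
```

```text
t: 47.35
tcp_pos: [0.3523, 0.2635, 0.1905]
tool_rot: [0.957, 0.289, 0.001, -0.001]
force: [0.8, 0.4, -0.8]
finger_gap: 0.118
gripper_force: 39.0
t: 47.85
tcp_pos: [0.3521, 0.2635, 0.2009]
tool_rot: [0.956, 0.289, -0.04, 0.011]
force: [-0.4, -0.2, -1.1]
finger_gap: 0.124
gripper_force: 39.0
 t47.9 turn first [-0.036 -0.002 -0.426] rows>=4.5 then shift [-8.221 11.634  0.723] | F [-0.4 -0.2 -1.1] gap 0.12 gf 39 q [ 0.4   0.36  1.86 -0.02  1.    1.39]
```

```bash
python3 -m crank '0 0 0 -.007 0 -.085;0 0 0 -.007 0 -.085;0 0 0 -.007 0 -.085;0 0 0 -.007 0 -.085;0 0 0 -.007 0 -.085'
python3 -m crank '-.2 .3 0 0 0 0;-.4 .58 .03 0 0 0;-.41 .58 .03 0 0 0;-.41 .58 .03 0 0 0;-.41 .58 .03 0 0 0'
python3 -m crank '-.41 .58 .03 0 0 0;-.41 .58 .03 0 0 0;-.41 .58 .03 0 0 0;-.41 .58 .03 0 0 0;-.41 .58 .03 0 0 0'
python3 -m crank '-.41 .58 .03 0 0 0;-.41 .58 .03 0 0 0;-.41 .58 .03 0 0 0;-.41 .58 .03 0 0 0;-.41 .58 .03 0 0 0'
python3 -m crank '-.41 .58 .03 0 0 0;-.41 .58 .03 0 0 0;-.41 .58 .03 0 0 0;-.41 .58 .03 0 0 0;-.2 .3 0 0 0 0'
python3 -m crank '0 0 0 0 0 0;0 0 0 0 0 0;0 0 0 0 0 0;0 0 0 0 0 0;0 0 0 0 0 0'
cat >> h.py <<'E'
def rodw():
  for n in("top","scene"):
    s=snapshot(n); P=tow(cloud(s))*1000; m,l,t,c=rodcs(s)
    q=P[(m>0)&(P[...,2]>70)&(P[...,2]<300)&(abs(P[...,0]-90)<50)&(abs(P[...,1])<240)]
    if len(q)>20:
        o=q[:,1]; print(n,len(q),"y",o.min().round(),o.max().round(),"x=",np.polyfit(o,q[:,0],1).round(3),"z=",np.polyfit(o,q[:,2],1).round(3))
  s,c,Rm=st(); print("tcp w",tow(c).round(4))
  return s
E
python3 - <<'E'
from h import *
plan(restp(.2),RR); rodw()
E
```

```text
t: 48.35
tcp_pos: [0.3514, 0.2631, 0.2006]
tool_rot: [0.807, 0.59, -0.034, 0.023]
force: [-0.4, -0.7, -1.8]
finger_gap: 0.119
gripper_force: 39.0
t: 48.85
tcp_pos: [0.4289, 0.1603, 0.2017]
tool_rot: [0.808, 0.587, -0.034, 0.023]
force: [0.7, -0.3, -0.7]
finger_gap: 0.124
gripper_force: 39.0
t: 49.35
tcp_pos: [0.5138, 0.0463, 0.2022]
tool_rot: [0.808, 0.587, -0.034, 0.023]
force: [-0.8, -0.0, -0.7]
finger_gap: 0.122
gripper_force: 39.0
t: 49.85
tcp_pos: [0.5987, -0.0676, 0.2025]
tool_rot: [0.808, 0.587, -0.034, 0.023]
force: [-0.2, 1.0, -1.2]
finger_gap: 0.117
gripper_force: 39.0
t: 50.35
tcp_pos: [0.6763, -0.1714, 0.2033]
tool_rot: [0.809, 0.587, -0.034, 0.024]
force: [-0.1, 0.8, -1.0]
finger_gap: 0.119
gripper_force: 39.0
t: 50.85
tcp_pos: [0.6755, -0.1684, 0.2042]
tool_rot: [0.808, 0.588, -0.034, 0.023]
force: [-0.1, 0.2, -0.9]
finger_gap: 0.124
gripper_force: 39.1
 t50.9 turn first [-0.001 -0.002 -0.   ] rows>=0.0 then shift [-0.452  0.622  0.144] | F [-0.1  0.2 -0.9] gap 0.12 gf 39 q [-0.37  0.66  1.26 -0.09  1.23 -0.03]
top 175 y -148.0 187.0 x= [-1.000e-03  6.317e+01] z= [2.00000e-03 2.22172e+02]
scene 500 y -149.0 187.0 x= [-0.   68.13] z= [1.00000e-03 2.21715e+02]
tcp w [0.0654 0.0503 0.2042]
```

```bash
python3 -m crank '-.22 .31 .07 0 0 0;-.23 .31 .07 0 0 0;0 0 0 0 0 0;0 0 0 0 0 0;0 0 0 0 0 0'
python3 - <<'E'
from h import *
plan(restp(.085),RR)
E
```

```text
t: 51.45
tcp_pos: [0.6932, -0.1937, 0.1998]
tool_rot: [0.808, 0.588, -0.034, 0.023]
force: [0.4, -0.1, -0.2]
finger_gap: 0.123
gripper_force: 39.1
 t51.5 turn first [-0.002 -0.002 -0.001] rows>=0.0 then shift [0.246 0.006 2.86 ] | F [ 0.4 -0.1 -0.2] gap 0.12 gf 39 q [-0.39  0.7   1.19 -0.09  1.25 -0.05]
```

```bash
python3 -m crank '.02 0 .3 0 0 0;.05 0 .6 0 0 0;.05 0 .6 0 0 0;.05 0 .6 0 0 0;.04 0 .4 0 0 0'
python3 -m crank '.03 0 .25 0 0 0;.01 0 .1 0 0 0;0 0 0 0 0 0;0 0 0 0 0 0;0 0 0 0 0 0'
python3 - <<'E'
from h import *
plan(restp(.0735),RR);s=rodw()
s=snapshot("scene"); save(s,"sc7",(190,140,350,290),5)
E
```

```text
t: 51.95
tcp_pos: [0.692, -0.1933, 0.0967]
tool_rot: [0.808, 0.588, -0.035, 0.022]
force: [-0.6, -0.1, -1.2]
finger_gap: 0.122
gripper_force: 39.1
t: 52.45
tcp_pos: [0.6946, -0.1942, 0.0869]
tool_rot: [0.808, 0.587, -0.033, 0.025]
force: [-0.4, -0.3, -1.3]
finger_gap: 0.122
gripper_force: 39.1
 t52.5 turn first [ 0.    -0.001 -0.001] rows>=0.0 then shift [ 0.033 -0.03   0.333] | F [-0.4 -0.3 -1.3] gap 0.12 gf 39 q [-0.39  0.82  1.27 -0.1   1.05 -0.03]
top 147 y -165.0 169.0 x= [2.0000e-03 8.9126e+01] z= [2.00000e-03 1.04565e+02]
scene 492 y -170.0 169.0 x= [1.0000e-03 9.3681e+01] z= [  0.    104.022]
tcp w [0.0909 0.0318 0.0865]
```

View pics/sc7.png

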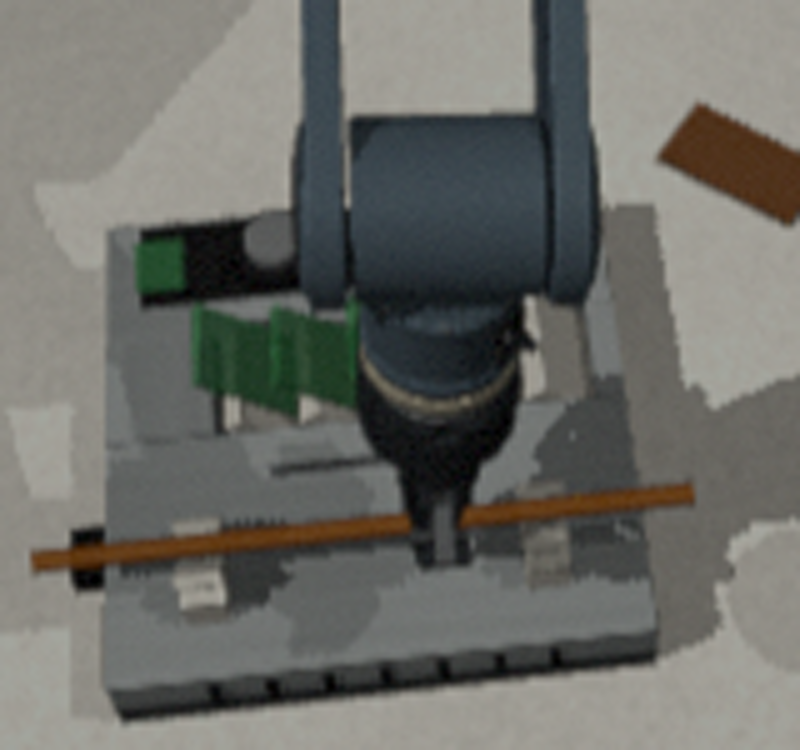

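```bash
python3 -m crank '.02 -.02 .1 0 0 0;.01 0 .1 0 0 0;0 0 .06 0 0 0;0 0 0 0 0 0;0 0 0 0 0 0'
python3 -m crank '0 0 .03 0 0 0;0 0 .03 0 0 0;0 0 0 0 0 0;0 0 0 0 0 0;0 0 0 0 0 0'
```

```text
t: 53.1
tcp_pos: [0.693, -0.1933, 0.0747]
tool_rot: [0.808, 0.587, -0.034, 0.023]
force: [0.1, 0.0, -0.7]
finger_gap: 0.122
gripper_force: 39.1
t: 53.6
tcp_pos: [0.6932, -0.1936, 0.0737]
tool_rot: [0.808, 0.587, -0.034, 0.024]
force: [-2.3, 2.0, 5.2]
finger_gap: 0.121
gripper_force: 39.8
```

```bash
python3 -c "
from h import *
plan(restp(.0735),RR);rodw()"
```

```text
t53.6 turn first [-0.001 -0.001 -0.001] rows>=0.0 then shift [-0.001  0.007  0.005] | F [-2.3  2.   5.2] gap 0.12 gf 40 q [-0.39  0.83  1.28 -0.1   1.03 -0.03]
top 144 y -164.0 169.0 x= [1.0000e-03 8.7768e+01] z= [ 0.    91.602]
scene 480 y -168.0 170.0 x= [1.0000e-03 9.2525e+01] z= [2.0000e-03 9.1234e+01]
tcp w [0.0897 0.0321 0.0737]
```

```bash
python3 -m crank '0 0 0 0 0 0;0 0 0 0 0 0;0 0 0 0 0 0;0 0 0 0 0 0;0 0 0 0 0 0' -0.3
python3 -m crank '.01 0 -.2 0 0 0;.05 0 -.6 0 0 0;.05 0 -.8 0 0 0;0 0 -.8 0 0 0;0 0 -.8 0 0 0'
python3 -m crank '0 0 -.3 0 .027 0;0 0 0 0 .027 0;0 0 0 0 0 0;0 0 0 0 0 0;0 0 0 0 0 0' -1
python3 - <<'E'
from h import *
rodw()
for y in(30,-12,-54): chk(y)
s0=np.load("scene0.npy",allow_pickle=True).item(); s=snapshot("scene"); blanks(s); save(s,"sc8",(180,130,440,300),3)
# keys: triangulate from first pictures (power,down,up,start)
t0=np.load("top0.npy",allow_pickle=True).item()
for n,S_ in(("top",t0),("scene",s0)):
    P=tow(cloud(S_))*1000; g=S_["image"].mean(-1)
    for y0 in(104,60,15,-45):
        r=24 if y0<0 else 16
        m=(abs(P[...,0]+117)<r)&(abs(P[...,1]-y0)<r)&(P[...,2]>60)&(g>(70 if n=="top" else 60))
        print(n,y0,m.sum(),P[m].mean(0).round(1),np.median(P[m][:,2]).round(1))
E
```

```text
t: 54.2
tcp_pos: [0.6929, -0.1935, 0.0723]
tool_rot: [0.808, 0.587, -0.034, 0.023]
force: [-0.2, -0.7, -0.1]
finger_gap: 0.349
gripper_force: 0.0
t: 54.7
tcp_pos: [0.6979, -0.1791, 0.2016]
tool_rot: [0.808, 0.587, -0.034, 0.024]
force: [0.8, 0.4, -0.5]
finger_gap: 0.352
gripper_force: 0.0
t: 55.2
tcp_pos: [0.6978, -0.178, 0.2112]
tool_rot: [0.809, 0.588, -0.0, -0.002]
force: [-1.1, 0.4, 0.5]
finger_gap: -0.006
gripper_force: 0.0
top 174 y -166.0 169.0 x= [-3.0000e-03  8.6336e+01] z= [2.0000e-03 9.0124e+01]
scene 514 y -168.0 170.0 x= [-0.    91.323] z= [1.000e-03 8.982e+01]
tcp w [0.0894 0.0484 0.2111]
scene 102 y+z top 88.2 x [-50.  -6.] zmax 89.0
  return _methods._mean(a, axis=axis, dtype=dtype,
  ret = ret.dtype.type(ret / rcount)
Traceback (most recent call last):
  File "h.py", line 58, in chk
    q=P[m]; print(n,len(q),"y+z top",np.median(q[:,1]+q[:,2]).round(1),"x",np.percentile(q[:,0],[2,98]).round(),"zmax",np.percentile(q[:,2],98).round())
                                                                           ~~~~~~~~~~~~~^^^^^^^^^^^^^^^
IndexError: index -1 is out of bounds for axis 0 with size 0
```

Run:
```python
from h import *
plan(w2([-.117,.105,.2]),Rdown(72.1))
for n in("top","scene"):
    S_=np.load(n+"0.npy",allow_pickle=True).item()
    P=tow(cloud(S_))*1000; g=S_["image"].mean(-1)
    for y0 in(104,60,15,-45):
        r=24 if y0<0 else 16
        m=(abs(P[...,0]+117)<r)&(abs(P[...,1]-y0)<r)&(P[...,2]>60)&(g>(70 if n=="top" else 60))
        v,u=np.where(m); e=tow(onplane(S_,u.mean(),v.mean(),.071))*1000
        print(n,y0,m.sum(),P[m].mean(0).round(1),"ray@71",e.round(1))
```

```text
t55.4 turn first [-0.002 -0.001 -0.001] rows>=0.0 then shift [ 1.416 -5.163  0.281] | F [ 0.1 -0.1 -0.7] gap 0.00 gf 0 q [-0.41  0.68  1.18  0.    1.28 -0.09]
top 104 17 [-116.9  106.1   72.8] ray@71 [-116.9  106.1   71. ]
top 60 17 [-116.8   61.7   73.2] ray@71 [-116.8   61.6   71. ]
top 15 17 [-116.4   16.4   71.2] ray@71 [-116.4   16.4   71. ]
top -45 58 [-115.6  -43.3   72.1] ray@71 [-115.6  -43.4   71. ]
scene 104 33 [-112.5  105.4   71.7] ray@71 [-113.   105.5   71. ]
scene 60 32 [-112.6   60.5   72.3] ray@71 [-113.5   60.5   71. ]
scene 15 33 [-112.3   15.5   71.7] ray@71 [-112.8   15.5   71. ]
scene -45 103 [-113.6  -44.2   71.3] ray@71 [-113.7  -44.3   71. ]
```

```bash
python3 -m crank '.1 -.4 0 0 0 0;.22 -.8 0 0 0 0;.22 -.8 0 0 0 0;.22 -.8 0 0 0 0;.22 -.8 0 0 0 0' -1
python3 -m crank '.22 -.8 0 0 0 0;.22 -.7 .28 0 0 0;0 0 0 0 0 0;0 0 0 0 0 0;0 0 0 0 0 0'
python3 - <<'E'
from h import *
for y in(30,-12,-54):
  try: chk(y)
  except Exception as e: print("hidden")
rodw(); s=snapshot("scene"); blanks(s); save(s,"sc9",(180,130,440,300),3)
plan(w2([-.1145,.1055,.08]),Rdown(72.1))
E
```

```text
t: 55.9
tcp_pos: [0.5722, -0.0959, 0.212]
tool_rot: [0.809, 0.588, 0.0, -0.001]
force: [-0.7, 0.2, 0.1]
finger_gap: 0.002
gripper_force: 0.0
t: 56.4
tcp_pos: [0.5233, -0.0621, 0.2016]
tool_rot: [0.809, 0.588, 0.001, -0.0]
force: [0.1, 0.4, -0.2]
finger_gap: 0.001
gripper_force: 0.0
scene 116 y+z top 88.7 x [-53.  -7.] zmax 90.0
top 76 y+z top 89.5 x [-57. -13.] zmax 92.0
scene 130 y+z top 46.5 x [-54.  -5.] zmax 91.0
top 80 y+z top 48.2 x [-56. -12.] zmax 96.0
scene 120 y+z top 5.4 x [-59. -11.] zmax 92.0
top 80 y+z top 6.1 x [-61. -17.] zmax 94.0
top 218 y -166.0 169.0 x= [1.0000e-03 8.6513e+01] z= [-5.0000e-03  9.0202e+01]
scene 511 y -168.0 170.0 x= [-1.0000e-03  9.1268e+01] z= [-0.    89.728]
tcp w [-0.1139  0.105   0.201 ]
 t56.9 turn first [-0.001 -0.001 -0.001] rows>=0.0 then shift [ 0.012 -0.012  3.025] | F [0.1 0.1 0.1] gap 0.00 gf 0 q [-0.33  0.44  1.71  0.    0.99 -0.02]
```

View pics/sc9.png

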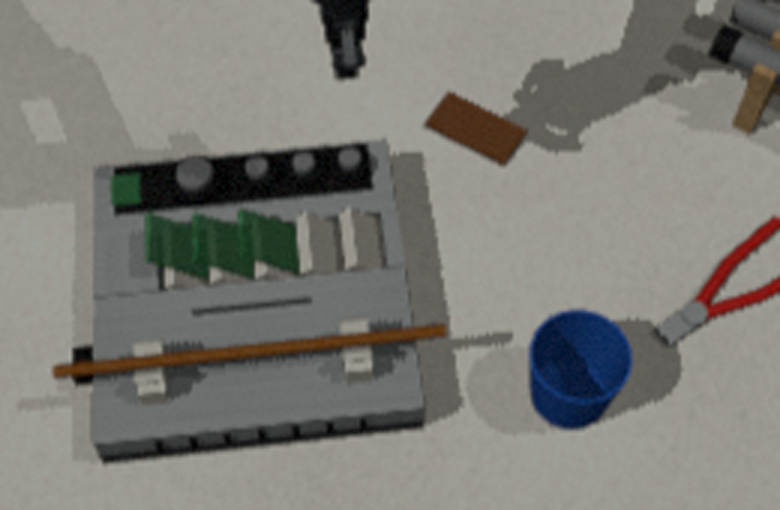

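```bash
python3 -m crank '0 0 .6 0 0 0;0 0 .8 0 0 0;0 0 .8 0 0 0;0 0 .6 0 0 0;0 0 .1 0 0 0'
python3 -m crank '0 0 .1 0 0 0;0 0 0 0 0 0;0 0 0 0 0 0;0 0 0 0 0 0;0 0 0 0 0 0'
python3 -m crank '0 0 .05 0 0 0;0 0 .05 0 0 0;0 0 0 0 0 0;0 0 0 0 0 0;0 0 0 0 0 0'
python3 -m crank '0 0 .05 0 0 0;0 0 .05 0 0 0;0 0 0 0 0 0;0 0 0 0 0 0;0 0 0 0 0 0'
```

```text
t: 57.35
tcp_pos: [0.5197, -0.0605, 0.0825]
tool_rot: [0.809, 0.588, -0.001, -0.004]
force: [-0.7, 0.1, 0.5]
finger_gap: -0.001
gripper_force: 0.0
t: 57.85
tcp_pos: [0.522, -0.0612, 0.0819]
tool_rot: [0.809, 0.588, 0.001, -0.001]
force: [-0.1, -0.1, 0.1]
finger_gap: -0.0
gripper_force: 0.0
t: 58.35
tcp_pos: [0.5215, -0.061, 0.077]
tool_rot: [0.809, 0.588, 0.0, -0.001]
force: [-0.4, -0.7, -0.0]
finger_gap: 0.0
gripper_force: 0.0
t: 58.85
tcp_pos: [0.5215, -0.061, 0.073]
tool_rot: [0.809, 0.588, 0.0, -0.001]
force: [0.0, -0.1, -0.6]
finger_gap: -0.002
gripper_force: 0.0
```

```bash
python3 -m crank '0 0 .05 0 0 0;0 0 .05 0 0 0;0 0 0 0 0 0;0 0 0 0 0 0;0 0 0 0 0 0'
python3 -m crank '0 0 .05 0 0 0;0 0 0 0 0 0;0 0 0 0 0 0;0 0 0 0 0 0;0 0 0 0 0 0'
python3 -m crank '0 0 .05 0 0 0;0 0 0 0 0 0;0 0 0 0 0 0;0 0 0 0 0 0;0 0 0 0 0 0'
```

```text
t: 59.35
tcp_pos: [0.5217, -0.0611, 0.0692]
tool_rot: [0.809, 0.588, 0.001, -0.001]
force: [-0.2, 0.2, 2.9]
finger_gap: 0.0
gripper_force: 1.5
t: 59.85
tcp_pos: [0.5217, -0.0611, 0.0672]
tool_rot: [0.809, 0.588, 0.001, -0.001]
force: [0.3, -0.2, 4.5]
finger_gap: -0.002
gripper_force: 2.1
t: 60.35
tcp_pos: [0.5218, -0.0611, 0.066]
tool_rot: [0.809, 0.588, 0.001, -0.001]
force: [-0.9, -0.0, 11.8]
finger_gap: 0.001
gripper_force: 5.7
```

```bash
python3 -m crank '0 0 -.3 0 0 0;0 0 -.5 0 0 0;0 0 0 0 0 0;-.3 0 0 0 0 0;-.6 0 0 0 0 0'
python3 -m crank '-.6 0 0 0 0 0;-.6 0 0 0 0 0;-.15 0 0 0 0 0;0 0 0 0 0 0;0 0 0 0 0 0'
python3 -c "
from h import *
plan(w2([-.1145,.016,.075]),Rdown(72.1))"
```

```text
t: 60.85
tcp_pos: [0.5095, -0.0948, 0.0961]
tool_rot: [0.808, 0.589, -0.0, -0.002]
force: [0.9, 0.4, 0.2]
finger_gap: 0.004
gripper_force: 0.0
t: 61.35
tcp_pos: [0.4932, -0.1462, 0.0963]
tool_rot: [0.809, 0.588, 0.0, -0.002]
force: [0.4, -0.2, 1.0]
finger_gap: 0.005
gripper_force: 0.0
 t61.4 turn first [-0.002 -0.002 -0.001] rows>=0.0 then shift [0.01  0.017 0.532] | F [ 0.4 -0.2  1. ] gap 0.00 gf 0 q [-0.51  0.59  1.82  0.    0.73 -0.19]
```

```bash
python3 -m crank '.01 .01 .2 0 0 0;0 0 .25 0 0 0;0 0 .1 0 0 0;0 0 0 0 0 0;0 0 0 0 0 0'
python3 -m crank '0 0 .05 0 0 0;0 0 .05 0 0 0;0 0 0 0 0 0;0 0 0 0 0 0;0 0 0 0 0 0'
python3 -m crank '0 0 .05 0 0 0;0 0 0 0 0 0;0 0 0 0 0 0;0 0 0 0 0 0;0 0 0 0 0 0'
python3 -m crank '0 0 .05 0 0 0;0 0 0 0 0 0;0 0 0 0 0 0;0 0 0 0 0 0;0 0 0 0 0 0'
```

```text
t: 61.85
tcp_pos: [0.4942, -0.1461, 0.0745]
tool_rot: [0.809, 0.588, 0.0, -0.002]
force: [0.4, -1.1, 0.1]
finger_gap: 0.003
gripper_force: 0.0
t: 62.35
tcp_pos: [0.4945, -0.1465, 0.0711]
tool_rot: [0.809, 0.588, 0.001, -0.001]
force: [0.9, 1.0, 1.1]
finger_gap: -0.001
gripper_force: 0.9
t: 62.85
tcp_pos: [0.4945, -0.1465, 0.069]
tool_rot: [0.809, 0.588, 0.001, -0.001]
force: [2.0, 0.7, 3.3]
finger_gap: 0.0
gripper_force: 1.6
t: 63.35
tcp_pos: [0.4945, -0.1465, 0.0669]
tool_rot: [0.809, 0.588, 0.001, -0.001]
force: [1.2, 0.7, 3.7]
finger_gap: -0.0
gripper_force: 2.1
```

Then press fully, and move to the start key (y_w −44, i.e. −60 mm).

```bash
python3 -m crank '0 0 .05 0 0 0;0 0 0 0 0 0;0 0 0 0 0 0;0 0 0 0 0 0;0 0 0 0 0 0'
python3 -m crank '0 0 -.3 0 0 0;0 0 -.5 0 0 0;0 0 0 0 0 0;-.5 0 0 0 0 0;-.5 0 0 0 0 0'
python3 -m crank '-.5 0 0 0 0 0;0 0 .2 0 0 0;0 0 .25 0 0 0;0 0 .08 0 0 0;0 0 0 0 0 0'
python3 -c "
from h import *
plan(w2([-.1145,-.044,.075]),Rdown(72.1))"
```

```text
t: 63.85
tcp_pos: [0.4945, -0.1465, 0.0659]
tool_rot: [0.809, 0.588, 0.001, -0.001]
force: [0.4, 0.5, 13.6]
finger_gap: -0.002
gripper_force: 6.5
t: 64.35
tcp_pos: [0.4807, -0.1839, 0.096]
tool_rot: [0.808, 0.589, -0.0, -0.003]
force: [0.2, 0.1, 0.2]
finger_gap: -0.001
gripper_force: 0.0
t: 64.85
tcp_pos: [0.4749, -0.202, 0.0742]
tool_rot: [0.809, 0.588, -0.0, -0.003]
force: [0.2, 0.4, -0.0]
finger_gap: 0.0
gripper_force: 0.0
 t64.8 turn first [-0.003 -0.002 -0.   ] rows>=0.0 then shift [-0.023  0.025 -0.02 ] | F [ 0.2  0.4 -0. ] gap 0.00 gf 0 q [-0.62  0.64  1.83  0.    0.68 -0.31]
```

```bash
python3 -m crank '0 0 .05 0 0 0;0 0 .05 0 0 0;0 0 0 0 0 0;0 0 0 0 0 0;0 0 0 0 0 0'
python3 -m crank '0 0 .05 0 0 0;0 0 .05 0 0 0;0 0 0 0 0 0;0 0 0 0 0 0;0 0 0 0 0 0'
python3 -m crank '0 0 .05 0 0 0;0 0 0 0 0 0;0 0 0 0 0 0;0 0 0 0 0 0;0 0 0 0 0 0'
```

```text
t: 65.35
tcp_pos: [0.4758, -0.2033, 0.0718]
tool_rot: [0.809, 0.588, 0.0, -0.001]
force: [0.1, 1.3, 1.8]
finger_gap: 0.001
gripper_force: 0.7
t: 65.85
tcp_pos: [0.4758, -0.2034, 0.0676]
tool_rot: [0.809, 0.588, 0.0, -0.001]
force: [1.1, 3.0, 4.5]
finger_gap: 0.002
gripper_force: 1.9
t: 66.35
tcp_pos: [0.4758, -0.2034, 0.066]
tool_rot: [0.809, 0.588, 0.0, -0.001]
force: [1.0, 3.0, 8.3]
finger_gap: 0.002
gripper_force: 4.2
```

```bash
python3 -m crank '0 0 .03 0 0 0;0 0 0 0 0 0;0 0 0 0 0 0;0 0 -.3 0 0 0;0 0 -.6 0 0 0'
python3 -m crank '0 0 -.8 0 0 0;0 0 -.8 0 0 0;0 0 -.8 0 0 0;0 0 0 0 0 0;0 0 0 0 0 0'
python3 -m crank '0 0 0 0 0 0;0 0 0 0 0 0;0 0 0 0 0 0;0 0 0 0 0 0;0 0 0 0 0 0'
python3 - <<'E'
from h import *
for y in(30,-12,-54):
  try: chk(y)
  except Exception as e: print("hidden")
rodw(); s=snapshot("scene"); blanks(s); save(s,"sc10",(180,100,440,300),3)
E
```

```text
t: 66.85
tcp_pos: [0.4744, -0.2032, 0.0993]
tool_rot: [0.809, 0.588, -0.001, -0.003]
force: [-0.2, 0.4, 0.3]
finger_gap: 0.002
gripper_force: 0.0
t: 67.35
tcp_pos: [0.4757, -0.2041, 0.1966]
tool_rot: [0.809, 0.588, 0.0, -0.001]
force: [0.3, 0.6, 0.1]
finger_gap: -0.001
gripper_force: 0.0
t: 67.85
tcp_pos: [0.4757, -0.2037, 0.1959]
tool_rot: [0.809, 0.588, 0.0, -0.002]
force: [0.5, 0.5, -0.5]
finger_gap: 0.001
gripper_force: 0.0
scene 119 y+z top 88.3 x [-54.  -6.] zmax 90.0
top 82 y+z top 89.8 x [-56. -13.] zmax 93.0
scene 121 y+z top 46.6 x [-53.  -5.] zmax 90.0
top 33 y+z top 50.4 x [-42. -11.] zmax 91.0
scene 127 y+z top 5.2 x [-59. -10.] zmax 91.0
top 36 y+z top 6.6 x [-37. -16.] zmax 93.0
top 222 y -165.0 170.0 x= [1.0000e-03 8.6488e+01] z= [-3.0000e-03  9.0622e+01]
scene 506 y -168.0 168.0 x= [-2.0000e-03  9.1279e+01] z= [-1.0000e-03  8.9787e+01]
tcp w [-0.114  -0.0445  0.1964]
```

View pics/sc10.png

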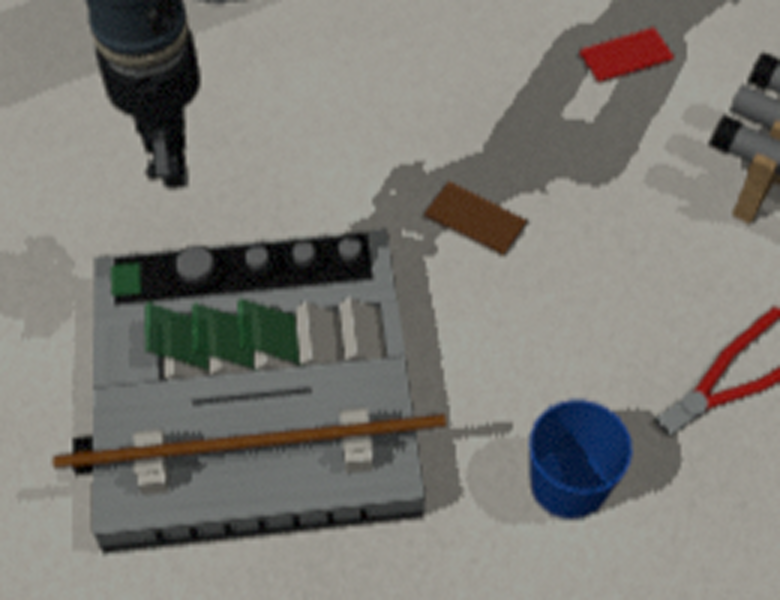

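The final picture shows the rod lying in both rests, three blanks leaning in the three rightmost slots, the keys back up and the gripper clear.

```bash
python3 -c "
from station import manip
print(manip.sign_off())"
```

```text
the job is handed in; nothing more can be done
None
```

The job is handed in at 68 s: the rod lies level in both rests, the three blanks found are home in slots 1 to 3, and power, heat-up and start were each pressed to the stop in that order; the hand-in gave no verdict.

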